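Change the table warmer over to its taco rack and drape the shells

ROBOT

A 6-joint arm with a two-finger parallel gripper is mounted at the origin on a cart in front of the work surface, level with it; the furniture and walls round the work are solid. World frame = base frame: x ahead of the robot, y to its left, z up, the work surface at z = 0. Lengths are in m, angles in rad, forces in N, time in s.
With the tool pointing down it reaches from about 0.275 to 0.725 m from the base axis. Payload 15.9 kg.
Tool frame: the origin (TCP) lies at the very end of the fingers, on their centre line; the grasp point (between the pads) lies 19 mm behind it (robot.pinch_z is the distance from the TCP to the grasp point, in m); z points along the fingers, y is the direction in which the jaws open and shut (so a half turn about z gives the same grasp; the last joint's range is limited). The gripper opens to 85 mm and grips with 20 to 120 N. Pads are 22 mm wide; open, the fingers measure 114 mm over their backs; the gripper's body (76 mm by 85 mm) begins 54 mm behind the grasp point. The pads swing forward as they close: fully open they stand 13 mm farther back than shut.
Start: joints at [-1.344, 0.213, -0.034, 1.323, 0, 1.571], TCP at [0.112, -0.487, 0.231] pointing down, gripper open.
Joint ranges: [-2.98, 2.98], [-0.74, 1.72], [-1.14, 1.35], [-2.1, 2.04], [-1.57, 1.44], [-3.14, 3.14]. Speed limits (rad/s): [1.89, 1.89, 2.39, 2.57, 3.14, 3.14].

INTERFACE

Orientations are given as a rotation vector (axis times angle).
In Python, from bench import robot, read_camera, camera_info, job gives the robot as it stands.
- The arm moves only by the tool send_rows, never from a script. Its argument "plan" is text: rows parted by semicolons, each of 4 numbers parted by spaces: the shift along the tool's x, y, z in mm, then the turn about the tool's z in degrees. In form: tx ty tz spin; .... A call has 1 to 5 rows; each row is the pose to reach, as a shift and turn from the pose commanded when the call began, along the tool's axes at that moment; what a row does not reach only later rows make up. A row lasts 1/8 s, in which the tool goes at most 62.5 mm and 10.7 degrees, less where a joint would pass 70% of its speed; a pose out of reach is approached as far as the arm can. A call with a gripper value outside its range is refused whole. "grip" is the opening, from 0 (shut) to 1 (fully open), set as the call begins (left out, the last holds). The fingers move at their own pace and stop on an object; the grip force is fixed at half the most. Time passes only in rows, so rows that repeat a pose let the fingers close. It gives the time, the measured TCP pose, the force and the opening at its end, in the units of the state.
- robot.state(): the state, without advancing time (a new reading comes with each control period).
- read_camera(name): name is "side" or "top" or "wrist"; returns (picture, depth): 400x640x3 uint8, red, green, blue; 400x640 float32, m along the optical axis (not along the pixel's ray), 0 where there is no reading.
- camera_info(name): a dict with "fx", "fy", "cx", "cy" (pixels), "k1" (the pictures are not rectified: a ray, as slopes to the right and down, at radius r is drawn at 1 + k1 r^2 times it, then the intrinsics apply), "rvec" (rotation vector, rad) and "tvec" (3), from world to camera coordinates, as OpenCV has them; the wrist camera has in their place "hand_eye" (4x4, takes a point from camera to tool coordinates, whose origin is the TCP and whose axes are the flange's). Camera axes: x right, y down, z forward; pixel columns grow to the right and rows downward; lengths in m; the calibration is good to about 2 mm. A picture is of the moment at which its call begins: read the wrist's pose just before it. camera_info takes no time and is no camera call.
- job.job_done(): hands the job in, once; it reports no verdict.
The state is a dict: "time_s": time; "joint_positions": joint angles; "qvel": joint speeds; "effort": joint torques, N m; "ee_pos": TCP position; "tool_rot": TCP orientation; "force": force on the tool from outside, world axes, zero at the start; "wrist_torque": the same for the moment, N m; "finger_gap": finger opening in m.
Only numpy, scipy, OpenCV 4.12 (cv2) and the standard library are available. Lean on these libraries where they do the work, as an engineer would, in place of code of your own. Each camera call takes 0.05 s, during which the arm holds its last target.

TASK

Slide the clip of the table warmer fully open, lift the little butter pan out of the pocket and stand it on the middle of the cork coaster beside the warmer; then set the taco rack squarely down in the pocket and slide the clip fully shut over its end. Drape every taco shell, fold up, over one of the rack's two bars so that it hangs with one side on each side of the bar, none on top of another, and leave the dish, the salt shaker and the lemon behind the warmer where they are.

Things in the scene. Friction and masses are not known exactly. Their poses are not given: they have to be found in the camera images.
- pocket (a point): centre of the floor of the table warmer's pocket. The warmer is a low aluminium housing fixed on the worktop, 142 (its x) x 303 mm (y), rim 46 mm high. The pocket in its top is 110 (x) x 226 mm (y), 14 mm deep, its edges bevelled 5 mm wider; floor 32 mm above the worktop. y runs along the pocket's long side towards the clip, z up
- clip (a joint): opening of the warmer's sliding clip, m: 0 shut (its lip reaches 12 mm over the pocket's end, 3 mm above the end lug of what lies there, and holds it down), 0.022 fully open (lip clear of the pocket). It opens along the pocket's +y, has about 2 N of friction and stays where it is left
- clip_tab (a point): the clip's upright black tab, to be pinched or pushed: 12 mm thick in the sliding direction (pocket's y), 36 mm wide (x), 54 to 98 mm above the worktop. The point is on its centre line, 80 mm above the worktop; axes as the pocket's
- pan_mid (a point): small closed butter pan of steel, 104 (its x) x 82 mm (y, over a lug 12 mm high at each end), 27 mm high without its grip, 0.3 kg; starts at the clip's end of the pocket, its lug under the clip; z up, ends alike. Point: its centre, 30 mm above its underside
- pan_grip (a point): centre of the pan's black carrying grip, over the pan's middle, 49 mm above its underside: 12 (pan's x) x 28 mm (y), 22 mm high
- coaster_top (a point): centre of the top of a round cork coaster, 97 mm across, 8 mm thick, that lies fixed on the worktop to the right of the warmer. (Beware overhead: a wall cabinet hangs over the back of the worktop, beyond x = 0.60 m and y > -0.22 m, from z = 0.43 m up)
- rack_mid (a point): taco rack of steel rod, 0.4 kg: flat frame 104 (its x) x 220 mm (y), 6 mm high, lugs 12 mm high at the short ends; fits the pocket with 3 mm to spare all round, either way round. Two level bars along its y, 10 mm thick, at x = +35 and -35 mm, tops 80 mm above its underside, 198 mm long between end posts. Starts on the worktop. Point: its centre, 52 mm above its underside; z up
- rack_grip (a point): centre of the rack's black carrying grip, over the rack's middle, 93 mm above its underside: 12 (rack's x) x 28 mm (y), 22 mm high
- shell_1_mid (a point): crisp folded taco shell, rigid, corn coloured, 88 mm long (its x, along the fold), 50 mm high, open side down and flared to 42 mm wide (y), walls 4 mm; starts standing on the worktop fold up, z up; ends alike. Point: its centre, 25 mm above its underside. Outside 26 to 30 mm wide from 8 to 25 mm below the top: grip it there. Inside, the fold is 18 mm wide; hung on a 10 mm bar, the bar's top comes 21 mm above this point and slides easily. May be absent
- shell_2_mid (a point): crisp folded taco shell, rigid, corn coloured, 88 mm long (its x, along the fold), 50 mm high, open side down and flared to 42 mm wide (y), walls 4 mm; starts standing on the worktop fold up, z up; ends alike. Point: its centre, 25 mm above its underside. Outside 26 to 30 mm wide from 8 to 25 mm below the top: grip it there. Inside, the fold is 18 mm wide; hung on a 10 mm bar, the bar's top comes 21 mm above this point and slides easily. May be absent
- shell_3_mid (a point): crisp folded taco shell, rigid, corn coloured, 88 mm long (its x, along the fold), 50 mm high, open side down and flared to 42 mm wide (y), walls 4 mm; starts standing on the worktop fold up, z up; ends alike. Point: its centre, 25 mm above its underside. Outside 26 to 30 mm wide from 8 to 25 mm below the top: grip it there. Inside, the fold is 18 mm wide; hung on a 10 mm bar, the bar's top comes 21 mm above this point and slides easily. May be absent
- shell_4_mid (a point): crisp folded taco shell, rigid, corn coloured, 88 mm long (its x, along the fold), 50 mm high, open side down and flared to 42 mm wide (y), walls 4 mm; starts standing on the worktop fold up, z up; ends alike. Point: its centre, 25 mm above its underside. Outside 26 to 30 mm wide from 8 to 25 mm below the top: grip it there. Inside, the fold is 18 mm wide; hung on a 10 mm bar, the bar's top comes 21 mm above this point and slides easily. May be absent
- salsa_dish: small white round dish, 78 mm across, 40 mm high, loose on the worktop behind the warmer, to be left where it stands; origin at its underside
- salt_mill: salt shaker, 44 mm across, 90 mm high, loose on the worktop behind the warmer, to be left where it stands; origin at its underside
- lemon_near: a lemon, 84 mm long, loose on the worktop behind the warmer, to be left where it stands; origin at its underside

How it is judged:
By the outcome, as a careful person would: the job done as asked, in the order asked, and still so for the second after the job is handed in, with the robot touching nothing.
Of shell_1, shell_2, shell_3, shell_4 only 2 to 4 are there at a start; the rules pass over those that are not, and their reading is None.
At some moment in a run one of rack may be knocked a few centimetres aside while the robot is not near it.
It also fails if it takes over 210 s, if anything falls off the work surface, if the arm or the gripper's body presses on something with over 40 N, if the wrist force passes 120 N, or if a joint passes its speed limit or range.

## Working session

There is one attempt and no reset: what is moved stays moved. The work goes in short steps, Python scripts to look and compute and a tool call to move; the robot and the scene stay as the last step left them, time stands still between calls to the robot, and variables do not carry over. Pictures are saved under pics/ and viewed, and the job is handed in when it is done.

Besides the shell and the picture viewer there is one more tool, called after "Request:" in YAML: its name, and indented under it one key for each argument. send_rows: Moves the arm, as the interface text tells. Its arguments: {"type":"object","properties":{"plan":{"type":"string"},"grip":{"type":"number"}},"required":["plan"]}

```bash
ls -la; mkdir -p pics
cat > h.py <<'E'
import numpy as np, cv2
from scipy.spatial.transform import Rotation as R
from bench import robot, read_camera, camera_info, job
def cam(name):
    s=robot.state(); im,d=read_camera(name); return s,im,d
def pose(name,s):
    c=camera_info(name)
    if name=='wrist':
        T=np.eye(4);T[:3,:3]=R.from_rotvec(s['tool_rot']).as_matrix();T[:3,3]=s['ee_pos']
        return T@np.array(c['hand_eye'])
    T=np.eye(4);T[:3,:3]=R.from_rotvec(np.array(c['rvec']).ravel()).as_matrix();T[:3,3]=np.array(c['tvec']).ravel()
    return np.linalg.inv(T)
def KD(name):
    c=camera_info(name)
    return np.array([[c['fx'],0,c['cx']],[0,c['fy'],c['cy']],[0,0,1.]]),np.array([c['k1'],0,0,0.])
def cloud(name,s,d):
    K,D=KD(name);h,w=d.shape
    u,v=np.meshgrid(np.arange(w),np.arange(h))
    p=cv2.undistortPoints(np.stack([u,v],-1).reshape(-1,1,2).astype(float),K,D).reshape(h,w,2)
    P=np.concatenate([p,np.ones((h,w,1))],-1)*d[...,None]
    T=pose(name,s)
    W=P@T[:3,:3].T+T[:3,3]; W[d<=0]=np.nan
    return W
def onplane(name,s,u,v,z):
    K,D=KD(name);p=cv2.undistortPoints(np.array([[[u,v]]],float),K,D).ravel()
    T=pose(name,s);r=T[:3,:3]@np.array([p[0],p[1],1]);o=T[:3,3]
    return o+r*(z-o[2])/r[2]
def save(im,n): cv2.imwrite('pics/'+n+'.png',im[:,:,::-1])
E
python3 - <<'E'
from h import *
s,im,d=cam('top'); save(im,'top0'); np.savez('top0.npz',im=im,d=d)
s,im,d=cam('side'); save(im,'side0'); np.savez('side0.npz',im=im,d=d)
s,im,d=cam('wrist'); save(im,'wrist0')
print(s); 
for n in('top','side','wrist'): print(camera_info(n)); print(pose(n,s).round(3))
print(robot.pinch_z)
E
```

```text
total 12
drwxr-xr-x  3 agent agent 4096 Dec  7 16:23 .
drwxr-xr-x 23 root  root  4096 Dec  7 16:23 ..
drwxr-xr-x  2 agent agent 4096 Dec  7 16:23 pics
{'time_s': 0.1, 'joint_positions': array([-1.34399979e+00,  2.13315343e-01, -3.49959200e-02,  1.32348755e+00,
        1.41001701e-06,  1.57077436e+00]), 'qvel': array([-9.31648176e-04,  2.09315590e-04,  3.15185168e-03, -6.44529340e-04,
        4.84448691e-05, -2.09880803e-03]), 'effort': array([-1.93896217e-04, -6.87250042e+01,  4.87806022e+01,  1.21612003e-02,
       -1.83150696e-04,  7.26846423e-06]), 'ee_pos': array([ 0.11236058, -0.48689902,  0.23086162]), 'tool_rot': array([-3.12042144e+00, -3.55409686e-01,  1.75912757e-04]), 'force': array([-0.20620484, -0.07087791,  0.33241716]), 'wrist_torque': array([-0.00847506, -0.02921135,  0.03099598]), 'finger_gap': 0.08516199606285998}
{'fx': 426.09627003850676, 'fy': 426.09627003850676, 'cx': 317.3430429774495, 'cy': 201.06812907146826, 'k1': 0.012254705263252022, 'rvec': array([ 2.12653284, -2.17496131,  0.14922338]), 'tvec': array([0.11918649, 0.55476945, 1.33329861])}
[[-0.022 -0.99 
[... 392 characters left out ...]
597 -0.74   1.058]
 [ 0.018 -0.775 -0.632  0.894]
 [ 0.     0.     0.     1.   ]]
{'fx': 281.15856458601166, 'fy': 281.15856458601166, 'cx': 315.15503266774783, 'cy': 204.77281594269706, 'k1': -0.03878100757187947, 'hand_eye': array([[ 1.00187291e-03, -9.59261411e-01, -2.82518213e-01,
         7.14825467e-02],
       [ 9.99999464e-01,  1.03443633e-03,  3.39005508e-05,
        -4.57391443e-04],
       [ 2.59727612e-04, -2.82518096e-01,  9.59261934e-01,
        -1.43172457e-01],
       [ 0.00000000e+00,  0.00000000e+00,  0.00000000e+00,
         1.00000000e+00]])}
[[ 0.226 -0.934 -0.275  0.182]
 [-0.974 -0.217 -0.063 -0.471]
 [-0.001  0.283 -0.959  0.374]
 [ 0.     0.     0.     1.   ]]
0.0187
```

View pics/top0.png

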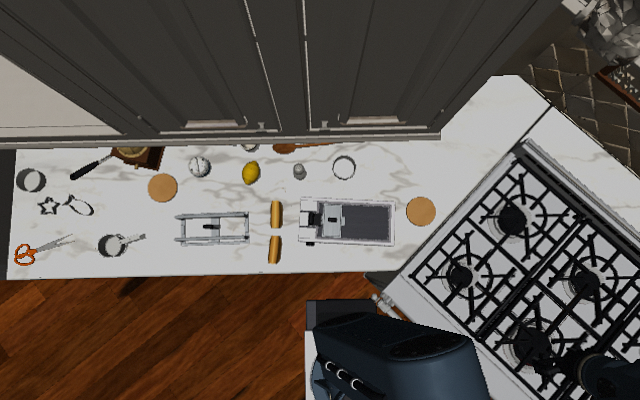

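View pics/side0.png

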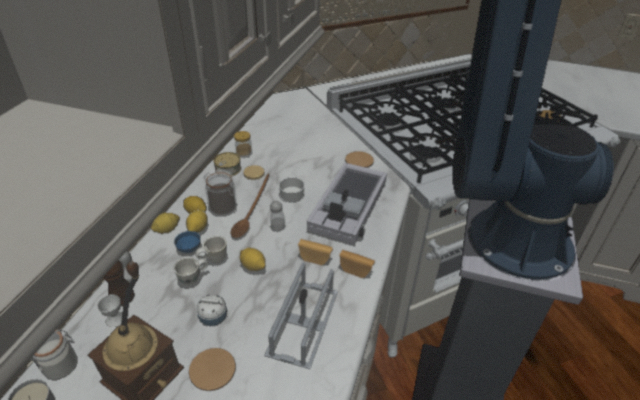

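Run:
```python
from h import *
f=np.load('top0.npz');im=f['im'];d=f['d'];W=cloud('top',robot.state(),d)
c=im[140:280,150:450];cv2.imwrite('pics/c0.png',cv2.resize(c[:,:,::-1],(800,373),interpolation=cv2.INTER_CUBIC))
z=W[140:280,150:450,2];zz=np.clip(np.nan_to_num(z)*1000/120*255,0,255).astype(np.uint8)
cv2.imwrite('pics/z0.png',cv2.resize(cv2.applyColorMap(zz,cv2.COLORMAP_JET),(800,373),interpolation=cv2.INTER_NEAREST))
for u,v in [(420,211),(277,214),(275,250),(332,220),(350,230),(302,203),(395,242),(212,226),(175,215),(248,240),(250,172),(299,171),(343,167),(230,260)]: print(u,v,W[v,u].round(4))
f=np.load('side0.npz');im=f['im'];c=im[130:370,230:430];cv2.imwrite('pics/c1.png',cv2.resize(c[:,:,::-1],(500,600),interpolation=cv2.INTER_CUBIC))
```

```text
420 211 [ 0.5215 -0.2301  0.0035]
277 214 [0.5171 0.2358 0.0498]
275 250 [0.4037 0.2437 0.0444]
332 220 [0.49   0.0632 0.0935]
350 230 [0.4624 0.0041 0.0303]
302 203 [0.551  0.1559 0.0465]
395 242 [ 0.4222 -0.1444 -0.0032]
212 226 [0.4796 0.4298 0.0977]
175 215 [ 5.269e-01  5.758e-01 -1.000e-04]
248 240 [0.439  0.3349 0.0059]
250 172 [0.6552 0.3215 0.0491]
299 171 [0.6461 0.162  0.0909]
343 167 [0.6745 0.0185 0.0052]
230 260 [0.376  0.3939 0.0014]
```

View pics/c0.png

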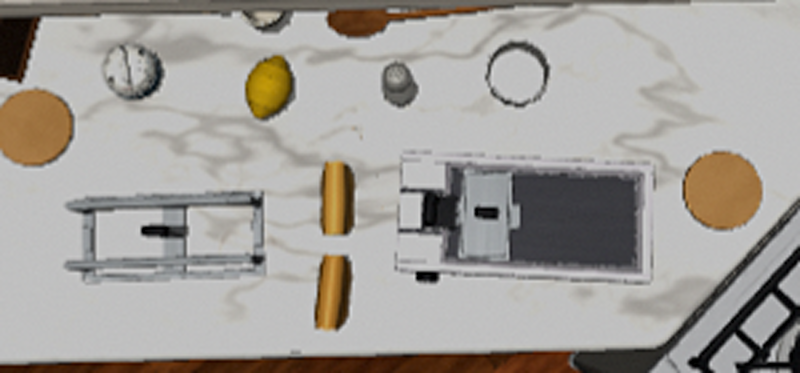

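View pics/z0.png

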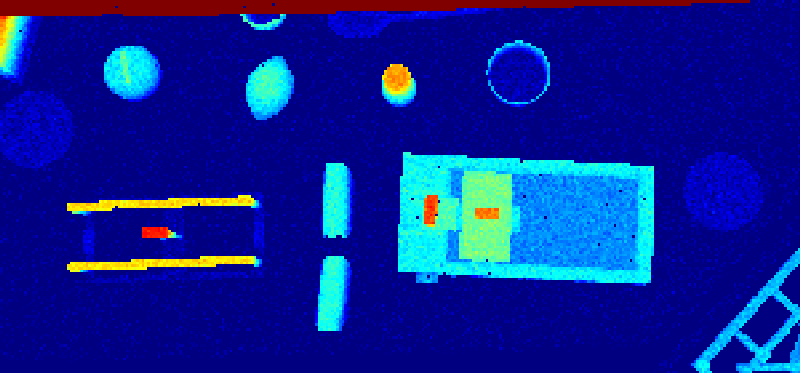

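View pics/c1.png

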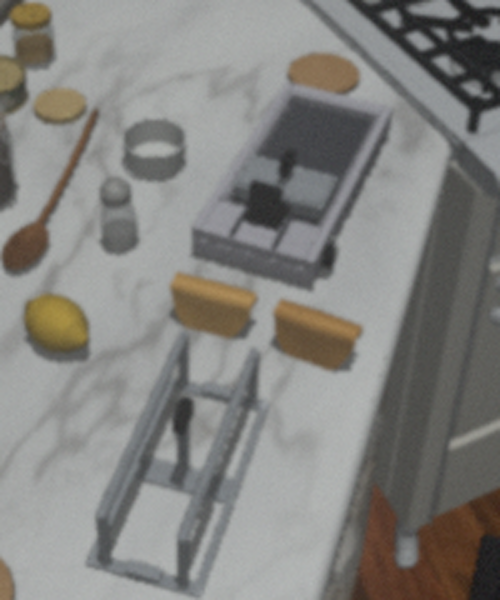

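```bash
cat >> h.py <<'E'
def rect(P):
    (c,(w,h),a)=cv2.minAreaRect((P[:,:2]*1000).astype(np.float32))
    if w<h: w,h,a=h,w,a+90
    a=(a+90)%180-90   # direction of long side, deg in (-90,90]
    return np.round(np.array(c)/1000,4),round(w,1),round(h,1),round(a,2)
def reg(W,x0,x1,y0,y1,z0,z1):
    m=(W[...,0]>x0)&(W[...,0]<x1)&(W[...,1]>y0)&(W[...,1]<y1)&(W[...,2]>z0)&(W[...,2]<z1)
    return m
def line(P):
    c=P.mean(0);u,s_,vt=np.linalg.svd((P-c)[:,:2],full_matrices=False);d=vt[0]
    d=d if d[1]>0 else -d
    return c.round(4),round(float(np.degrees(np.arctan2(d[1],d[0]))),2)
E
python3 - <<'E'
from h import *
s=robot.state()
W={}
for n in('top','side'): W[n]=cloud(n,s,np.load(n+'0.npz')['d'])
def go(name,*a,f=rect):
    for n in W:
        P=W[n][reg(W[n],*a)]
        if len(P)>5: print(name,n,len(P),f(P),'zmed',np.median(P[:,2]).round(4),'mean',P.mean(0).round(4))
go('table',.35,.45,.3,.5,-.02,.02)
go('warmer',.38,.62,-.16,.19,.04,.055)
go('floor',.38,.62,-.16,.19,.022,.036)
go('pan lid',.40,.60,-.1,.15,.052,.066)
go('pangrip',.40,.6,-.1,.085,.075,.1)
go('tab',.40,.6,.085,.15,.07,.12)
go('bar+',.495,.56,.25,.6,.068,.09,f=line)
go('bar-',.38,.46,.25,.6,.068,.09,f=line)
go('rackgrip',.46,.495,.25,.6,.085,.12)
go('bars',.38,.56,.25,.6,.068,.09)
go('s1',.45,.6,.19,.28,.02,.06);go('s2',.34,.455,.19,.28,.02,.06)
go('s1t',.45,.6,.19,.28,.045,.06,f=line);go('s2t',.34,.455,.19,.28,.045,.06,f=line)
for n in('top','side'):
    im=np.load(n+'0.npz')['im'].astype(int)
    m=(im[...,0]>150)&(im[...,0]-im[...,2]>60)&reg(W[n],.45,.6,-.32,-.15,-.02,.03)
    print('coaster',n,m.sum(),rect(W[n][m]),W[n][m].mean(0).round(4))
E
```

```text
table top 1811 (array([0.3988, 0.4   ]), 201.0, 98.2, -89.05) zmed -0.0005 mean [ 3.973e-01  3.984e-01 -3.000e-04]
table side 3041 (array([0.4, 0.4]), 199.8, 100.0, 89.98) zmed -0.0008 mean [ 0.3995  0.4075 -0.0005]
warmer top 1796 (array([0.486 , 0.0149]), 303.0, 151.3, 86.73) zmed 0.0457 mean [0.4914 0.0422 0.0461]
warmer side 1550 (array([0.489 , 0.0162]), 307.5, 143.7, 85.98) zmed 0.0443 mean [0.4895 0.0626 0.045 ]
floor top 1638 (array([0.4823, 0.0082]), 271.8, 138.5, 88.09) zmed 0.0315 mean [ 0.4842 -0.0329  0.0313]
floor side 1310 (array([0.4834, 0.022 ]), 299.7, 154.9, 85.87) zmed 0.0303 mean [ 0.4814 -0.0063  0.0302]
pan lid top 667 (array([0.495 , 0.0247]), 245.2, 130.2, 88.77) zmed 0.0576 mean [0.4926 0.0696 0.0576]
pan lid side 494 (array([0.4934, 0.0879]), 109.5, 105.8, 86.4) zmed 0.0568 mean [0.4888 0.0755 0.0569]
pangrip top 36 (array([0.4919, 0.063 ]), 24.8, 9.7, 89.49) zmed 0.0904 mean [0.4918 0.063  0.0906]
pangrip side 48 (array([0.4915, 0.0667]), 29.1, 11.4, 82.27) zmed 0.088 mean [0.4905 0.0681 0.0862]
tab top 53 (array([0.4965, 0.1276]), 32.7, 12.4, -1.39) zmed 
[... 1196 characters left out ...]
43]
s2 side 488 (array([0.4059, 0.2531]), 88.7, 33.0, -8.76) zmed 0.0422 mean [0.4052 0.2583 0.0392]
s1t top 162 (array([0.5161, 0.2428, 0.0487]), 179.09) zmed 0.0482 mean [0.5161 0.2428 0.0487]
s1t side 170 (array([0.5153, 0.2464, 0.0475]), 178.05) zmed 0.0475 mean [0.5153 0.2464 0.0475]
s2t top 178 (array([0.4046, 0.2486, 0.0487]), 173.49) zmed 0.0486 mean [0.4046 0.2486 0.0487]
s2t side 182 (array([0.4065, 0.2523, 0.0475]), 173.9) zmed 0.0473 mean [0.4065 0.2523 0.0475]
coaster top 623 (array([ 0.5213, -0.2311]), 91.4, 87.9, 55.26) [ 0.5212 -0.2315  0.0077]
coaster side 0 (array([0., 0.]), 0.0, 0.0, 0.0) [nan nan nan]<stdin>:24: RuntimeWarning: Mean of empty slice.
  ret = um.true_divide(
```

```bash
cat >> h.py <<'E'
def st():
    s=robot.state();M=R.from_rotvec(s['tool_rot']).as_matrix()
    return s,np.array(s['ee_pos']),M,np.degrees(np.arctan2(M[1,0],M[0,0]))
def go(x,y,z,h):
    s,p,M,hd=st()
    d=M.T@(np.array([x,y,z])-p)*1000
    sp=-((h-hd+180)%360-180)
    print('t',round(s['time_s'],2),'pos',p.round(4),'hd',round(hd,2),'q1,q6',np.degrees(np.array(s['joint_positions'])[[0,5]]).round(0),'gap',round(s['finger_gap'],4),'F',np.round(s['force'],1),'tilt',M[:,2].round(4))
    print('ROW %.1f %.1f %.1f %.2f'%(*d,sp))
E
python3 -c "
from h import *
go(.33,-.25,.25,63)"
```

```text
t 0.15 pos [ 0.1124 -0.4869  0.2309] hd 12.99 q1,q6 [-77.  90.] gap 0.0854 F [-0.2 -0.  -1.1] tilt [-2.e-04  8.e-04 -1.e+00]
ROW 265.3 -182.0 -18.9 -50.01
```

Request:
send_rows:
  plan: "53 -36 -4 -10; 106 -73 -8 -20; 159 -109 -12 -30; 212 -146 -16 -40; 265 -182 -19 -50"

```text
time_s: 0.78
ee_pos: [0.3242, -0.2556, 0.25]
tool_rot: [2.674, 1.648, 0.0]
force: [0.6, -1.8, 0.2]
finger_gap: 0.0856
```

```bash
python3 -c "
from h import *
go(.43,0.0,.25,115)"
```

```text
t 0.78 pos [ 0.3242 -0.2556  0.25  ] hd 63.31 q1,q6 [-38.  78.] gap 0.0856 F [ 0.6 -1.8  0.2] tilt [ 3.e-04 -2.e-04 -1.e+00]
ROW 275.9 -20.2 -0.0 -51.69
```

Request:
send_rows:
  plan: "55 -4 0 -10.3; 110 -8 0 -20.6; 165 -12 0 -31; 220 -16 0 -41.3; 276 -20 0 -51.7"

```text
time_s: 1.4
ee_pos: [0.4311, -0.0004, 0.2499]
tool_rot: [1.687, 2.65, 0.0]
force: [0.5, -1.2, -0.4]
finger_gap: 0.0853
```

```bash
python3 -c "
from h import *
go(.43,0.08,.26,166)"
```

```text
t 1.4 pos [ 4.311e-01 -4.000e-04  2.499e-01] hd 115.04 q1,q6 [-0. 65.] gap 0.0853 F [ 0.5 -1.2 -0.4] tilt [ 1.e-04 -1.e-04 -1.e+00]
ROW 73.3 33.1 -10.1 -50.96
```

Request:
send_rows:
  plan: "16 7 -2 -10.2; 32 14 -4 -20.4; 48 21 -6 -30.6; 64 28 -8 -40.8; 73 33 -10 -51"
  grip: 0.45

```text
time_s: 2.02
ee_pos: [0.4301, 0.0785, 0.2598]
tool_rot: [-0.381, -3.118, 0.0]
force: [-0.4, 0.1, -0.3]
finger_gap: 0.0383
```

```bash
python3 -c "
from h import *
go(.43,0.08,.26,176.5)"
```

```text
t 2.02 pos [0.4301 0.0785 0.2598] hd 166.07 q1,q6 [10. 24.] gap 0.0383 F [-0.4  0.1 -0.3] tilt [-4.e-04 -0.e+00 -1.e+00]
ROW 0.4 1.4 -0.2 -10.43
```

Request:
send_rows:
  plan: "0 1 0 -5; 0 1 0 -10.4; 0 1 0 -10.4"

```text
time_s: 2.4
ee_pos: [0.4304, 0.0788, 0.2597]
tool_rot: [-0.108, -3.139, 0.0]
force: [0.2, -1.1, 0.6]
finger_gap: 0.0385
```

Run:
```python
from h import *
s,im,d=cam('wrist');save(im,'w1');W=cloud('wrist',s,d);np.savez('w1.npz',im=im,W=W)
def g(name,*a,f=rect):
    P=W[reg(W,*a)]
    if len(P)>5: print(name,len(P),f(P),'zmed',np.median(P[:,2]).round(4),'mean',P.mean(0).round(4))
g('rim',.38,.62,-.16,.19,.04,.052)
g('floor',.38,.62,-.16,.19,.025,.038)
g('lid',.40,.60,-.1,.15,.055,.064)
g('pangrip',.40,.6,-.1,.085,.085,.1)
g('tab',.40,.6,.085,.17,.09,.12)
g('tab',.40,.6,.085,.17,.07,.09)
```

```text
rim 7647 (array([0.4905, 0.016 ]), 302.4, 143.1, 86.03) zmed 0.046 mean [0.4751 0.0271 0.0458]
floor 8434 (array([0.4821, 0.0215]), 295.2, 138.8, 89.06) zmed 0.0325 mean [ 0.4796 -0.0319  0.0325]
lid 3110 (array([0.4945, 0.0847]), 105.3, 100.3, -4.12) zmed 0.059 mean [0.4887 0.0664 0.0586]
pangrip 247 (array([0.4924, 0.0646]), 27.8, 12.0, 86.05) zmed 0.0917 mean [0.4916 0.0648 0.0912]
tab 170 (array([0.4907, 0.1302]), 20.6, 12.5, -2.06) zmed 0.0974 mean [0.4881 0.13   0.0966]
tab 86 (array([0.4911, 0.1257]), 26.3, 9.1, -29.16) zmed 0.0804 mean [0.4859 0.1278 0.0799]
```

View pics/w1.png

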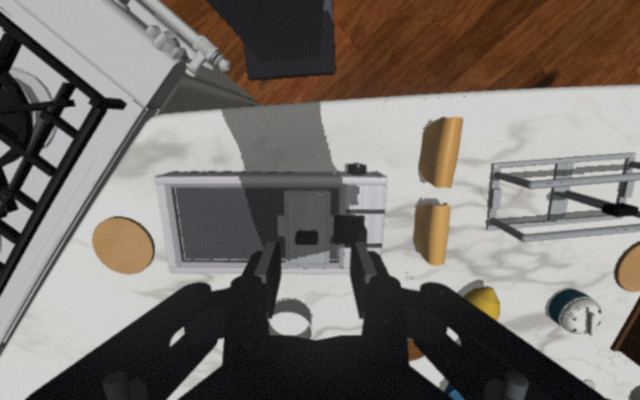

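Run:
```python
from h import *
W=np.load('w1.npz')['W']
a=np.radians(86.03);ey=np.array([np.cos(a),np.sin(a)]);ex=np.array([ey[1],-ey[0]]);c=np.array([.4905,.016])
P=W[reg(W,.38,.62,-.16,.19,.025,.038)];q=(P[:,:2]-c)@np.stack([ex,ey],1)
m=(abs(q[:,0])<.06)&(q[:,1]>-.13)&(q[:,1]<.1)
print(np.percentile(q[m],[0.5,2,50,98,99.5],axis=0).round(4))
h,b=np.histogram(q[:,1][abs(q[:,0])<.03],bins=np.arange(-.15,.1,.003));print(list(zip(b.round(3),h)))
h,b=np.histogram(q[:,0][(q[:,1]<-.02)&(q[:,1]>-.09)],bins=np.arange(-.08,.08,.003));print(list(zip(b.round(3),h)))
go(.497,.1295,.14,176.03)
```

```text
[[-0.0529 -0.129 ]
 [-0.0516 -0.1269]
 [-0.0057 -0.057 ]
 [ 0.0549  0.0891]
 [ 0.0556  0.0925]]
[(np.float64(-0.15), np.int64(0)), (np.float64(-0.147), np.int64(0)), (np.float64(-0.144), np.int64(0)), (np.float64(-0.141), np.int64(0)), (np.float64(-0.138), np.int64(0)), (np.float64(-0.135), np.int64(114)), (np.float64(-0.132), np.int64(83)), (np.float64(-0.129), np.int64(85)), (np.float64(-0.126), np.int64(83)), (np.float64(-0.123), np.int64(80)), (np.float64(-0.12), np.int64(92)), (np.float64(-0.117), np.int64(80)), (np.float64(-0.114), np.int64(82)), (np.float64(-0.111), np.int64(81)), (np.float64(-0.108), np.int64(86)), (np.float64(-0.105), np.int64(82)), (np.float64(-0.102), np.int64(83)), (np.float64(-0.099), np.int64(85)), (np.float64(-0.096), np.int64(88)), (np.float64(-0.093), np.int64(86)), (np.float64(-0.09), np.int64(80)), (np.float64(-0.087), np.int64(81)), (np.float64(-0.084), np.int64(89)), (np.float64(-0.081), np.int64(83)), (np.float64(-0.078), np.int64(84)), (np.float64(-0.075), np.int64(85)), (np.float64(-0.072), np.int64(86)), (np.float64(-0.069), np.int64(84)), (n
[... 3240 characters left out ...]
8)), (np.float64(0.031), np.int64(85)), (np.float64(0.034), np.int64(85)), (np.float64(0.037), np.int64(95)), (np.float64(0.04), np.int64(83)), (np.float64(0.043), np.int64(83)), (np.float64(0.046), np.int64(73)), (np.float64(0.049), np.int64(68)), (np.float64(0.052), np.int64(75)), (np.float64(0.055), np.int64(61)), (np.float64(0.058), np.int64(0)), (np.float64(0.061), np.int64(0)), (np.float64(0.064), np.int64(0)), (np.float64(0.067), np.int64(0)), (np.float64(0.07), np.int64(0)), (np.float64(0.073), np.int64(0)), (np.float64(0.076), np.int64(0))]
t 2.45 pos [0.4304 0.0788 0.2597] hd 175.98 q1,q6 [10. 14.] gap 0.0388 F [0.1 1.  0.6] tilt [-2.e-04 -0.e+00 -1.e+00]
ROW -62.9 55.3 119.7 -0.05
```

Request:
send_rows:
  plan: "-16 14 30 0; -32 28 60 0; -48 42 90 0; -63 55 120 0; -63 55 120 0"

```text
time_s: 3.08
ee_pos: [0.4962, 0.1295, 0.1378]
tool_rot: [-0.109, -3.136, 0.002]
force: [-0.2, -1.1, 0.1]
finger_gap: 0.0386
```

Run:
```python
from h import *
go(.497,.1295,.064,176.03)
s,im,d=cam('wrist');save(im,'w2')
```

```text
t 3.08 pos [0.4962 0.1295 0.1378] hd 176.02 q1,q6 [15. 19.] gap 0.0386 F [-0.2 -1.1  0.1] tilt [-0.0037 -0.001  -1.    ]
ROW -1.1 0.2 73.8 -0.01
```

View pics/w2.png

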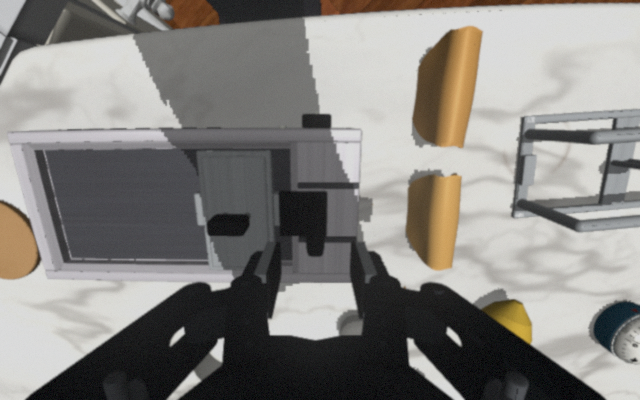

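Request:
send_rows:
  plan: "0 0 20 0; 0 0 40 0; 0 0 60 0; -1 0 74 0; -1 0 74 0"

```text
time_s: 3.75
ee_pos: [0.4978, 0.129, 0.066]
tool_rot: [-0.108, -3.139, 0.0]
force: [-0.2, 0.1, 0.0]
finger_gap: 0.0385
```

Request:
send_rows:
  plan: "0 0 0 0; 0 0 0 0; 0 0 0 0; 0 0 0 0"
  grip: 0

```text
time_s: 4.25
ee_pos: [0.4986, 0.1294, 0.0668]
tool_rot: [0.107, 3.138, 0.0]
force: [-1.1, -1.4, 7.0]
finger_gap: 0.0111
```

Request:
send_rows:
  plan: "0 5 0 0; 0 10 0 0; 0 15 0 0; 0 20 0 0; 0 20 0 0"

```text
time_s: 4.88
ee_pos: [0.5, 0.149, 0.0668]
tool_rot: [0.108, 3.138, -0.002]
force: [-0.7, -4.9, 6.8]
finger_gap: 0.0113
```

Request:
send_rows:
  plan: "0 1 0 0; 0 2 0 0; 0 3 0 0; 0 3 0 0"

```text
time_s: 5.38
ee_pos: [0.5, 0.1492, 0.0666]
tool_rot: [0.11, 3.138, -0.009]
force: [0.1, -28.4, 10.7]
finger_gap: 0.0112
```

Request:
send_rows:
  plan: "0 -2 0 0; 0 -2 0 0; 0 -2 0 0; 0 -2 0 0"
  grip: 0.45

```text
time_s: 5.88
ee_pos: [0.4995, 0.1504, 0.0659]
tool_rot: [-0.107, -3.14, -0.0]
force: [0.1, -0.1, -0.0]
finger_gap: 0.0383
```

Run:
```python
from h import *
go(.42,.09,.26,176.03)
```

```text
t 5.88 pos [0.4995 0.1504 0.0659] hd 176.11 q1,q6 [17. 21.] gap 0.0383 F [ 0.1 -0.1 -0. ] tilt [-0.e+00  1.e-04 -1.e+00]
ROW 75.2 -65.7 -194.1 0.08
```

Request:
send_rows:
  plan: "0 0 -45 0; 0 0 -90 0; 37 -32 -140 0; 75 -66 -194 0; 75 -66 -194 0"

```text
time_s: 6.5
ee_pos: [0.4197, 0.0888, 0.2626]
tool_rot: [0.108, 3.136, 0.001]
force: [0.8, -1.2, 0.1]
finger_gap: 0.0385
```

```bash
cat > m.py <<'E'
from h import *
import sys
s,im,d=cam('wrist');save(im,sys.argv[1]);W=cloud('wrist',s,d);np.savez(sys.argv[1]+'.npz',im=im,W=W)
def g(name,*a,f=rect):
    P=W[reg(W,*a)]
    if len(P)>5: print(name,len(P),f(P),'zmed',np.median(P[:,2]).round(4),'mean',P.mean(0).round(4))
E
python3 - <<'E'
import sys;sys.argv=['','w3']
exec(open('m.py').read())
g('rim',.38,.62,-.16,.19,.04,.052)
g('lid',.40,.60,-.1,.10,.055,.064)
g('pangrip',.40,.6,-.1,.085,.085,.1)
g('tab',.40,.6,.085,.2,.092,.105)
E
```

```text
rim 7350 (array([0.4903, 0.0168]), 303.3, 142.3, 85.84) zmed 0.0459 mean [0.4745 0.0252 0.0456]
lid 2830 (array([0.4924, 0.0646]), 104.8, 59.8, -4.31) zmed 0.059 mean [0.487  0.0658 0.0587]
pangrip 240 (array([0.4924, 0.0647]), 27.1, 12.1, 84.38) zmed 0.0917 mean [0.4915 0.0648 0.0912]
tab 141 (array([0.4905, 0.1501]), 17.7, 12.3, -11.68) zmed 0.098 mean [0.4893 0.1503 0.0975]
```

View pics/w3.png

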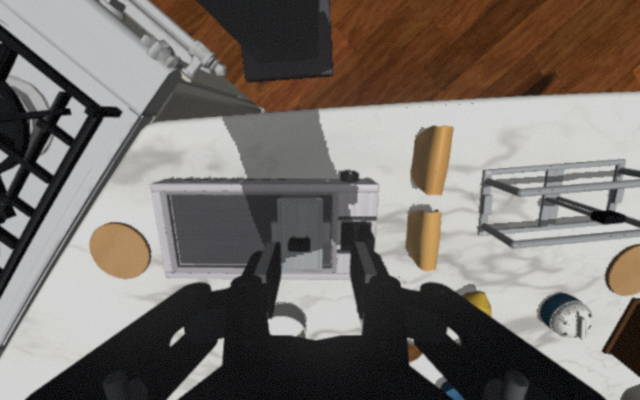

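```bash
python3 -c "
from h import *
go(.46,.0647,.20,131)"
```

```text
t 6.55 pos [0.4196 0.0887 0.263 ] hd 176.06 q1,q6 [12. 16.] gap 0.0387 F [ 1.2 -0.   3.5] tilt [ 4.e-03  7.e-04 -1.e+00]
ROW -41.7 -21.2 63.2 45.06
```

Request:
send_rows:
  plan: "-8 -4 13 9; -16 -8 26 18; -25 -12 39 27; -33 -17 52 36; -42 -21 63 45"
  grip: 0.6

```text
time_s: 7.18
ee_pos: [0.4609, 0.0659, 0.1949]
tool_rot: [-1.307, -2.855, 0.001]
force: [-0.1, 0.5, -0.5]
finger_gap: 0.0514
```

```bash
python3 -c "
from h import *
go(.4924,.0647,.15,86)"
```

```text
t 7.17 pos [0.4609 0.0659 0.1949] hd 130.82 q1,q6 [ 8. 57.] gap 0.0514 F [-0.1  0.5 -0.5] tilt [-1.9e-03 -1.0e-04 -1.0e+00]
ROW -21.6 23.1 44.9 44.82
```

Request:
send_rows:
  plan: "-4 5 9 9; -8 10 18 18; -13 15 27 27; -17 19 36 36; -22 23 45 45"

```text
time_s: 7.8
ee_pos: [0.4926, 0.0647, 0.15]
tool_rot: [-2.3, -2.138, 0.002]
force: [-0.8, -0.4, -0.2]
finger_gap: 0.0512
```

```bash
python3 -c "
from h import *
go(.4924,.0647,.064,86)
s,im,d=cam('wrist');save(im,'w4')"
```

```text
t 7.8 pos [0.4926 0.0647 0.15  ] hd 85.82 q1,q6 [  7. 102.] gap 0.0512 F [-0.8 -0.4 -0.2] tilt [-1.8e-03 -1.0e-04 -1.0e+00]
ROW 0.0 -0.1 86.0 -0.18
```

View pics/w4.png

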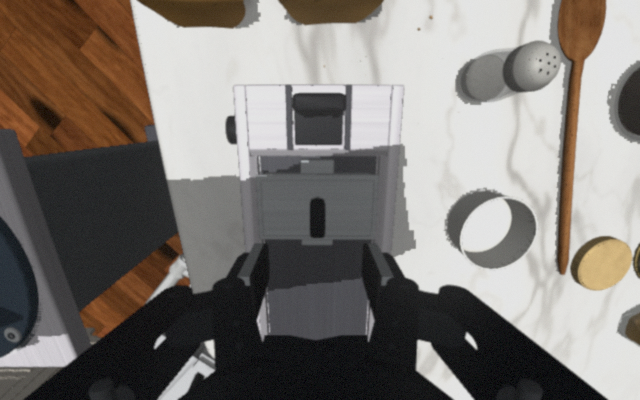

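Request:
send_rows:
  plan: "0 0 25 0; 0 0 50 0; 0 0 70 0; 0 0 86 0; 0 0 86 0"

```text
time_s: 8.48
ee_pos: [0.4914, 0.0644, 0.0642]
tool_rot: [-2.292, -2.146, 0.004]
force: [-0.0, -0.7, 0.2]
finger_gap: 0.0509
```

Request:
send_rows:
  plan: "0 0 0 0; 0 0 0 0; 0 0 0 0; 0 0 0 0; 0 0 0 0"
  grip: 0

```text
time_s: 9.1
ee_pos: [0.4931, 0.0644, 0.0666]
tool_rot: [2.295, 2.144, 0.002]
force: [0.2, 1.3, 6.2]
finger_gap: 0.0111
```

Request:
send_rows:
  plan: "0 0 -10 0; 0 0 -20 0; 0 0 -40 0; 0 0 -60 0; 0 0 -60 0"

```text
time_s: 9.72
ee_pos: [0.4934, 0.0644, 0.1274]
tool_rot: [2.295, 2.143, 0.003]
force: [1.4, 0.4, -2.4]
finger_gap: 0.011
```

Run:
```python
from h import *
for n in('w1','w3'):
    f=np.load(n+'.npz');W=f['W'];im=f['im'].astype(int)
    m=((im[...,0]>120)&(im[...,0]-im[...,2]>50)&reg(W,.45,.6,-.32,-.15,-.02,.03)).astype(np.uint8)
    m=cv2.morphologyEx(m,cv2.MORPH_OPEN,np.ones((3,3),np.uint8))>0
    P=W[m];(c,r)=cv2.minEnclosingCircle((P[:,:2]*1000).astype(np.float32));print(m.sum(),np.round(c,1),r,P.mean(0).round(4),rect(P))
go(.51,-.08,.15,86)
```

```text
2551 [ 521.3 -228.9] 48.235599517822266 [ 0.5195 -0.2281  0.0084] (array([ 0.5206, -0.2289]), 94.1, 93.5, -76.8)
2445 [ 520.2 -228.9] 48.07661819458008 [ 0.5194 -0.228   0.0084] (array([ 0.5205, -0.2291]), 94.9, 92.8, 88.27)
t 9.72 pos [0.4934 0.0644 0.1274] hd 86.09 q1,q6 [  7. 101.] gap 0.011 F [ 1.4  0.4 -2.4] tilt [ 2.7e-03  3.0e-04 -1.0e+00]
ROW -142.9 26.4 -22.6 0.09
```

Request:
send_rows:
  plan: "-28 5 -10 0; -62 11 -23 0; -96 18 -23 0; -130 24 -23 0; -143 26 -23 0"

```text
time_s: 10.35
ee_pos: [0.5083, -0.0817, 0.1481]
tool_rot: [-2.297, -2.142, 0.001]
force: [0.1, 0.9, -3.3]
finger_gap: 0.0107
```

```bash
python3 -c "
from h import *
go(.5207,-.229,.12,86)"
```

```text
t 10.35 pos [ 0.5083 -0.0817  0.1481] hd 86.0 q1,q6 [-9. 85.] gap 0.0107 F [ 0.1  0.9 -3.3] tilt [-0.001  0.    -1.   ]
ROW -146.1 22.7 28.1 0.00
```

Request:
send_rows:
  plan: "-35 6 7 0; -70 11 14 0; -105 17 21 0; -146 23 28 0; -146 23 28 0"

```text
time_s: 10.98
ee_pos: [0.5211, -0.229, 0.1195]
tool_rot: [-2.297, -2.141, 0.001]
force: [-0.1, 0.8, -3.2]
finger_gap: 0.0107
```

```bash
python3 -c "
from h import *
s,im,d=cam('wrist');save(im,'w5');go(.5207,-.229,.0440,86)"
```

```text
t 11.03 pos [ 0.5212 -0.2277  0.1199] hd 86.01 q1,q6 [-24.  70.] gap 0.0111 F [-0.5  1.1 -2.9] tilt [-1.3e-03  8.0e-04 -1.0e+00]
ROW -1.4 -0.3 75.9 0.01
```

View pics/w5.png

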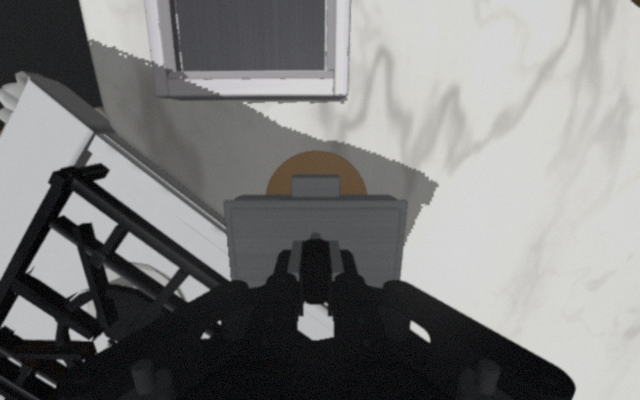

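Request:
send_rows:
  plan: "-1 0 25 0; -1 0 50 0; -1 0 65 0; -1 0 71 0; -1 0 71 0"

```text
time_s: 11.65
ee_pos: [0.5217, -0.2282, 0.05]
tool_rot: [-2.296, -2.145, -0.0]
force: [0.3, -0.5, -2.6]
finger_gap: 0.0111
```

Request:
send_rows:
  plan: "0 0 2 0; 0 0 4 0; 0 0 5 0; 0 0 5 0"

```text
time_s: 12.15
ee_pos: [0.5216, -0.2284, 0.0448]
tool_rot: [-2.296, -2.144, 0.0]
force: [-0.3, -0.6, -3.0]
finger_gap: 0.0106
```

Request:
send_rows:
  plan: "0 0 1 0; 0 0 2 0; 0 0 2 0"

```text
time_s: 12.52
ee_pos: [0.5215, -0.2284, 0.0427]
tool_rot: [-2.296, -2.144, 0.0]
force: [1.3, 0.3, -2.9]
finger_gap: 0.011
```

Request:
send_rows:
  plan: "0 0 1 0; 0 0 1 0; 0 0 2 0; 0 0 2 0"

```text
time_s: 13.02
ee_pos: [0.5216, -0.2284, 0.0426]
tool_rot: [2.295, 2.144, 0.001]
force: [-11.2, 5.5, 28.3]
finger_gap: 0.0107
```

Contact. Ease back slightly and release.

Request:
send_rows:
  plan: "0 0 -2 0; 0 0 -2 0; 0 0 -2 0"

```text
time_s: 13.4
ee_pos: [0.5215, -0.2284, 0.0427]
tool_rot: [-2.296, -2.144, 0.0]
force: [0.0, -0.4, -2.8]
finger_gap: 0.0108
```

Request:
send_rows:
  plan: "0 0 0 0; 0 0 0 0; 0 0 0 0; 0 0 0 0"
  grip: 0.5

```text
time_s: 13.9
ee_pos: [0.5216, -0.2284, 0.0429]
tool_rot: [2.296, 2.144, 0.0]
force: [-0.6, -0.3, -0.2]
finger_gap: 0.0426
```

Request:
send_rows:
  plan: "0 0 -40 0; 0 0 -80 0; 0 0 -120 0; 0 0 -160 0; 0 0 -160 0"

```text
time_s: 14.52
ee_pos: [0.523, -0.229, 0.2059]
tool_rot: [2.292, 2.141, 0.003]
force: [-0.5, 0.8, -0.7]
finger_gap: 0.0426
```

Run:
```python
import sys;sys.argv=['','w6']
exec(open('m.py').read())
g('lid',.40,.60,-.3,-.17,.03,.042)
g('lidb',.40,.60,-.3,-.17,.028,.05)
g('grip',.40,.60,-.3,-.17,.055,.1)
go(.5,-.03,.25,86)
s,im,d=cam('top');save(im[140:290,100:460],'t6c')
```

```text
lid 4746 (array([ 0.4874, -0.238 ]), 189.6, 90.7, 15.88) zmed 0.0353 mean [ 0.5121 -0.2317  0.035 ]
lidb 4783 (array([ 0.4874, -0.238 ]), 189.6, 90.7, 15.88) zmed 0.0353 mean [ 0.5114 -0.232   0.035 ]
grip 322 (array([ 0.5216, -0.2278]), 27.3, 11.5, 86.17) zmed 0.068 mean [ 0.5217 -0.2268  0.0674]
t 14.57 pos [ 0.5222 -0.2287  0.2038] hd 86.1 q1,q6 [-24.  70.] gap 0.0428 F [-1.3  0.1 -0.7] tilt [ 2.1e-03 -9.0e-04 -1.0e+00]
ROW 196.7 -35.6 -46.4 0.10
```

View pics/w6.png

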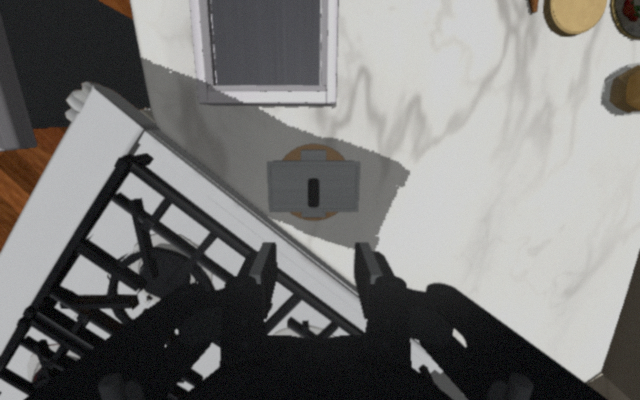

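View pics/t6c.png

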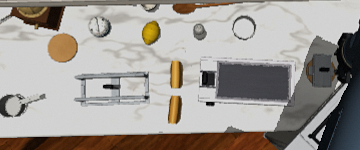

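Request:
send_rows:
  plan: "48 -9 -15 0; 96 -18 -30 0; 144 -27 -46 0; 197 -36 -56 0; 197 -36 -56 0"

```text
time_s: 15.25
ee_pos: [0.4986, -0.0265, 0.2584]
tool_rot: [-2.291, -2.148, 0.0]
force: [0.9, -0.8, 0.4]
finger_gap: 0.0428
```

Run:
```python
import sys;sys.argv=['','w7']
exec(open('m.py').read())
g('rim',.38,.62,-.16,.19,.04,.052)
a=np.radians(86.0);ey=np.array([np.cos(a),np.sin(a)]);ex=np.array([ey[1],-ey[0]]);c=np.array([.4905,.0165])
P=W[reg(W,.38,.62,-.16,.19,.025,.06)];q=np.c_[(P[:,:2]-c)@np.stack([ex,ey],1),P[:,2]]
# profiles: median z along y (|x|<.03) and along x
for ax,o,lim,r in((1,0,.03,(-.155,.155)),(0,1,.02,(-.075,.075))):
    m=(abs(q[:,o]+(0.03 if o==1 else 0))<lim)
    b=np.arange(r[0],r[1],.002)
    L=[(round(x*1000),round(float(np.median(q[m&(q[:,ax]>=x)&(q[:,ax]<x+.002),2]))*1000,1)) for x in b if (m&(q[:,ax]>=x)&(q[:,ax]<x+.002)).sum()>3]
    print([l for l in L if 30<l[1]<60 and (ax==0 or abs(l[0]+22)>90)])
```

```text
rim 11060 (array([0.4909, 0.0165]), 302.6, 143.3, 86.01) zmed 0.0462 mean [0.4946 0.0568 0.046 ]
[(-153, 45.5), (-151, 46.2), (-149, 46.6), (-147, 46.6), (-145, 46.3), (-143, 46.4), (-141, 46.1), (-139, 45.6), (-137, 43.5), (-135, 38.7), (-133, 32.3), (-131, 32.7), (-129, 32.6), (-127, 32.5), (-125, 32.5), (-123, 32.7), (-121, 32.4), (-119, 32.4), (-117, 32.8), (-115, 32.4), (-113, 32.6), (69, 32.8), (71, 32.7), (73, 32.6), (75, 32.6), (77, 32.7), (79, 32.6), (81, 32.5), (83, 32.5), (85, 32.4), (87, 32.6), (89, 32.6), (91, 40.3), (93, 43.8), (95, 45.8), (97, 46.6), (99, 46.6), (101, 49.8), (103, 53.7), (105, 53.6), (107, 53.3), (109, 53.6), (111, 53.4), (113, 53.4), (115, 53.5), (117, 53.8), (119, 53.6), (121, 53.8), (123, 53.6), (125, 53.9), (127, 54.3), (129, 50.5), (131, 48.5), (133, 50.0), (135, 50.5), (137, 50.1), (139, 50.6), (141, 50.3), (143, 49.9), (145, 50.3), (147, 50.4), (149, 46.7)]
[(-71, 45.7), (-69, 46.6), (-67, 46.5), (-65, 46.4), (-63, 46.5), (-61, 46.3), (-59, 44.9), (-57, 43.2), (-55, 36.1), (-53, 32.6), (-51, 32.5), (-49, 32.7), (-47, 32.3), (-45, 32.7), (-43, 32.4), (-41, 32.7), (-39, 32.5), (-37, 32.6), (-35, 32.6), (-33, 32.6), (-31, 32.7), (-29, 32.5), (-27, 32.8), (-25, 32.5), (-23, 32.6), (-21, 32.7), (-19, 32.6), (-17, 32.6), (-15, 32.8), (-13, 32.5), (-11, 32.4), (-9, 32.7), (-7, 32.9), (-5, 32.6), (-3, 32.5), (-1, 32.5), (1, 32.7), (3, 32.7), (5, 32.5), (7, 32.5), (9, 32.2), (11, 32.6), (13, 32.7), (15, 32.5), (17, 32.4), (19, 32.9), (21, 32.6), (23, 32.7), (25, 32.5), (27, 32.5), (29, 32.7), (31, 32.8), (33, 32.6), (35, 32.5), (37, 32.8), (39, 32.4), (41, 32.7), (43, 32.5), (45, 32.7), (47, 32.6), (49, 32.4), (51, 32.7), (53, 32.6), (55, 39.1), (57, 43.5), (59, 45.3), (61, 46.2), (63, 46.2), (65, 46.4), (67, 46.5), (69, 46.3), (71, 45.3)]
```

View pics/w7.png

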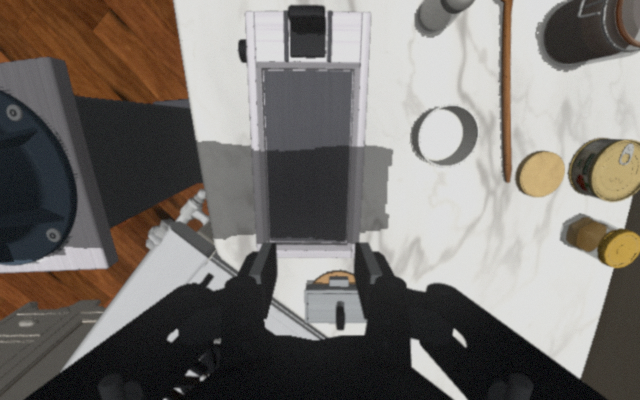

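```bash
python3 -c "
from h import *
go(.478,.25,.26,90.9)"
```

```text
t 15.3 pos [ 0.4987 -0.0281  0.258 ] hd 86.26 q1,q6 [-3. 91.] gap 0.0427 F [ 0.1 -1.5 -0.2] tilt [-0.0012 -0.     -1.    ]
ROW 276.1 -38.8 -2.0 -4.64
```

Request:
send_rows:
  plan: "56 -8 0 -1; 112 -16 0 -2; 168 -24 0 -3; 224 -32 0 -4; 276 -39 -2 -4.6"

```text
time_s: 15.92
ee_pos: [0.4788, 0.2493, 0.2595]
tool_rot: [-2.208, -2.234, 0.003]
force: [0.8, -0.3, 0.8]
finger_gap: 0.0425
```

```bash
python3 -c "
from h import *
go(.478,.41,.25,90.9)"
```

```text
t 15.93 pos [0.4788 0.2493 0.2595] hd 90.66 q1,q6 [ 28. 117.] gap 0.0425 F [ 0.8 -0.3  0.8] tilt [-0.0016 -0.0011 -1.    ]
ROW 160.7 1.1 9.3 -0.24
```

Request:
send_rows:
  plan: "45 0 3 0; 90 0 6 0; 130 1 9 0; 161 1 9 0; 161 1 9 0"
  grip: 0.27

```text
time_s: 16.55
ee_pos: [0.4782, 0.4103, 0.2495]
tool_rot: [-2.207, -2.236, 0.004]
force: [-0.8, -0.4, -0.1]
finger_gap: 0.0233
```

```bash
cat > rk.py <<'E'
import sys;sys.argv=['',sys.argv[1] if len(sys.argv)>1 else 'w8']
exec(open('m.py').read())
g('bar+',.495,.56,.25,.6,.070,.09,f=line)
g('bar-',.40,.46,.25,.6,.070,.09,f=line)
g('bars',.38,.56,.25,.6,.070,.09)
g('frame',.38,.56,.25,.6,.003,.02)
g('grip',.45,.51,.25,.6,.094,.12)
E
python3 rk.py w8
```

```text
bar+ 1710 (array([0.5146, 0.4585, 0.0794]), 91.29) zmed 0.0796 mean [0.5146 0.4585 0.0794]
bar- 1715 (array([0.4456, 0.4581, 0.0795]), 91.08) zmed 0.0797 mean [0.4456 0.4581 0.0795]
bars 3431 (array([0.4804, 0.4482]), 213.2, 80.2, -88.92) zmed 0.0796 mean [0.48   0.4583 0.0795]
frame 2806 (array([0.4655, 0.4258]), 326.8, 175.9, 86.78) zmed 0.0062 mean [0.4758 0.4397 0.0074]
grip 321 (array([0.4805, 0.4462]), 27.8, 11.4, -89.23) zmed 0.1039 mean [0.4804 0.4466 0.1037]
```

View pics/w8.png

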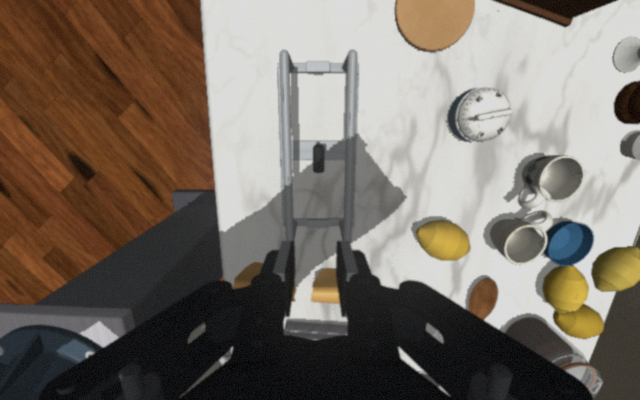

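```bash
python3 -c "
from h import *
go(.4803,.4464,.14,91.1)"
```

```text
t 16.6 pos [0.4784 0.4092 0.25  ] hd 90.7 q1,q6 [ 41. 130.] gap 0.0229 F [-0.3 -0.5 -0. ] tilt [-0.0018 -0.0018 -1.    ]
ROW 37.3 2.6 109.9 -0.40
```

Request:
send_rows:
  plan: "15 1 30 0; 30 2 60 0; 37 2.5 90 -0.4; 37 2.5 110 -0.4; 37 2.5 110 -0.4"

```text
time_s: 17.23
ee_pos: [0.4799, 0.4446, 0.1401]
tool_rot: [2.202, 2.241, -0.005]
force: [-0.2, -0.5, 0.5]
finger_gap: 0.023
```

```bash
python3 -c "
from h import *
go(.4803,.4464,.078,91.1)
s,im,d=cam('wrist');save(im,'w9')"
```

```text
t 17.23 pos [0.4799 0.4446 0.1401] hd 91.01 q1,q6 [ 43. 132.] gap 0.023 F [-0.2 -0.5  0.5] tilt [-0.0024 -0.0025 -1.    ]
ROW 2.0 0.6 62.1 -0.09
```

View pics/w9.png

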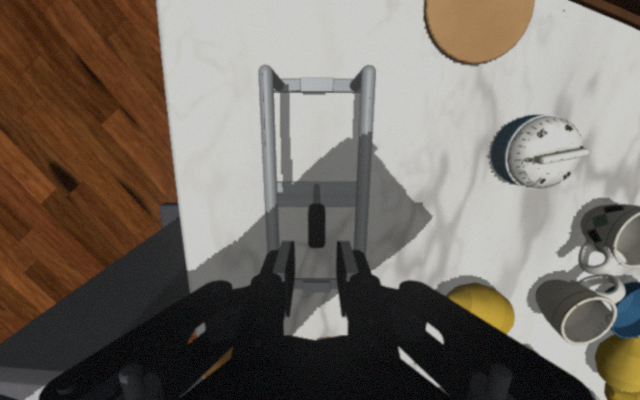

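Request:
send_rows:
  plan: "1.5 0.5 20 0; 1.5 0.5 40 0; 1.5 0.5 55 0; 1.5 0.5 62 0; 1.5 0.5 62 0"

```text
time_s: 17.9
ee_pos: [0.4806, 0.448, 0.08]
tool_rot: [2.2, 2.242, -0.0]
force: [0.4, -0.2, 0.2]
finger_gap: 0.0229
```

Request:
send_rows:
  plan: "0 0 0 0; 0 0 0 0; 0 0 0 0; 0 0 0 0; 0 0 0 0"
  grip: 0

```text
time_s: 18.52
ee_pos: [0.4806, 0.4484, 0.0806]
tool_rot: [-2.2, -2.243, -0.001]
force: [-3.2, -1.3, 6.8]
finger_gap: 0.0107
```

Request:
send_rows:
  plan: "0 0 -10 0; 0 0 -25 0; 0 0 -50 0; 0 0 -80 0; 0 0 -80 0"

```text
time_s: 19.15
ee_pos: [0.4817, 0.4491, 0.1629]
tool_rot: [2.2, 2.242, 0.008]
force: [-1.0, 0.0, -4.4]
finger_gap: 0.0111
```

```bash
python3 -c "
from h import *
go(.49,.20,.24,88)
s,im,d=cam('wrist');save(im,'w10');W=cloud('wrist',s,d);T=pose('wrist',s);np.savez('w10.npz',W=W,im=im)
s,p,M,hd=st()
Q=(W-p)@M
for n,a in (('b1',(-.15,.2,.02,.06,-.02,.02)),('b2',(-.15,.2,-.06,-.02,-.02,.02))):
    m=reg(Q,*a);P=Q[m];print(n,m.sum(),line(P),P.min(0).round(4),P.max(0).round(4))
m=reg(Q,-.05,.05,-.02,.02,-.04,-.012);P=Q[m];print(m.sum(),rect(P),P.mean(0).round(4))
"
```

```text
t 19.15 pos [0.4817 0.4491 0.1629] hd 91.09 q1,q6 [ 43. 132.] gap 0.0111 F [-1.   0.  -4.4] tilt [ 0.0036  0.0032 -1.    ]
ROW -249.0 3.8 -77.8 3.09
b1 4518 (array([ 0.0511,  0.0343, -0.0005]), 179.84) [-0.0217  0.0299 -0.0039] [0.1065 0.0405 0.0198]
b2 4605 (array([ 0.0504, -0.0337, -0.0005]), 0.09) [-0.021  -0.0397 -0.0041] [ 0.1065 -0.0293  0.0199]
3030 (array([0.0033, 0.0034]), 32.3, 32.1, 57.29) [ 0.0054  0.0005 -0.0266]
```

View pics/w10.png

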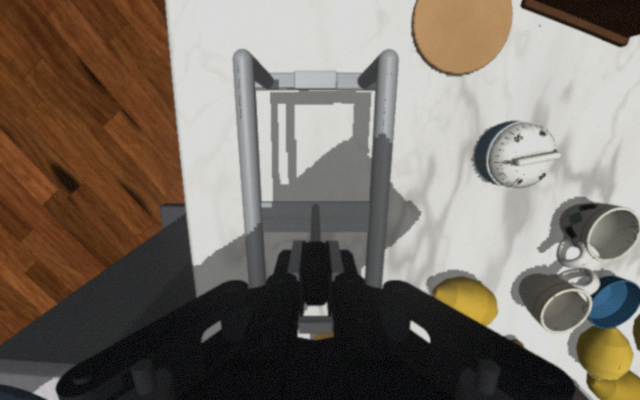

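```bash
python3 -c "
from h import *
s,p,M,hd=st()
W=np.load('w10.npz')['W'];Q=(W-p)@M
m=reg(Q,.06,.2,-.06,.06,.06,.085);P=Q[m]
print(m.sum(),np.percentile(P,[0,1,50,99,99.7,100],axis=0).round(4))
b=np.arange(.08,.125,.002)
print([(round(x,3),int(((P[:,0]>=x)&(P[:,0]<x+.002)).sum())) for x in b])
W=np.load('w8.npz')['W']
m=reg(W,.43,.53,.5,.6,.004,.016)
P=W[m];print(line(P),np.percentile(P,[1,50,99,99.7,100],axis=0).round(4))
"
```

```text
1875 [[ 0.0606 -0.0441  0.0602]
 [ 0.07   -0.0437  0.0618]
 [ 0.1007  0.0002  0.0711]
 [ 0.1073  0.0441  0.0753]
 [ 0.1077  0.0443  0.076 ]
 [ 0.108   0.0444  0.0768]]
[(np.float64(0.08), 6), (np.float64(0.082), 6), (np.float64(0.084), 4), (np.float64(0.086), 5), (np.float64(0.088), 3), (np.float64(0.09), 5), (np.float64(0.092), 6), (np.float64(0.094), 35), (np.float64(0.096), 407), (np.float64(0.098), 322), (np.float64(0.1), 289), (np.float64(0.102), 268), (np.float64(0.104), 271), (np.float64(0.106), 208), (np.float64(0.108), 0), (np.float64(0.11), 0), (np.float64(0.112), 0), (np.float64(0.114), 0), (np.float64(0.116), 0), (np.float64(0.118), 0), (np.float64(0.12), 0), (np.float64(0.122), 0), (np.float64(0.124), 0)]
(array([0.4831, 0.5451, 0.009 ]), 175.31) [[0.4302 0.5033 0.0043]
 [0.4815 0.5478 0.0074]
 [0.5297 0.5548 0.0141]
 [0.5299 0.5551 0.0146]
 [0.53   0.5556 0.016 ]]
```

Request:
send_rows:
  plan: "0 0 -40 0; -40 1 -78 1; -95 2 -78 2; -150 3 -78 3; -206 3.5 -78 3"

```text
time_s: 19.82
ee_pos: [0.4874, 0.2404, 0.2367]
tool_rot: [-2.258, -2.184, 0.002]
force: [1.6, -0.8, -3.8]
finger_gap: 0.0105
```

```bash
python3 -c "
from h import *
go(.4896,-.003,.23,86.0)"
```

```text
t 19.82 pos [0.4874 0.2404 0.2367] hd 88.09 q1,q6 [ 26. 118.] gap 0.0105 F [ 1.6 -0.8 -3.8] tilt [-1.2e-03 -7.0e-04 -1.0e+00]
ROW -243.1 10.3 6.9 2.09
```

Request:
send_rows:
  plan: "-55 2 2 0.5; -110 4 4 1; -165 7 5 1.5; -220 9 6 2; -243 10 7 2.1"

```text
time_s: 20.45
ee_pos: [0.4891, -0.0035, 0.2299]
tool_rot: [-2.3, -2.139, 0.002]
force: [-0.2, 1.2, -5.0]
finger_gap: 0.0109
```

```bash
python3 -c "
from h import *
go(.4896,-.003,.17,86.0)"
```

```text
t 20.45 pos [ 0.4891 -0.0035  0.2299] hd 85.85 q1,q6 [-0. 94.] gap 0.0109 F [-0.2  1.2 -5. ] tilt [-1.4e-03 -4.0e-04 -1.0e+00]
ROW 0.6 0.5 59.9 -0.15
```

Request:
send_rows:
  plan: "0.5 0.5 30 -0.1; 0.5 0.5 60 -0.1; 0.5 0.5 80 -0.1; 0.5 0.5 80 -0.1; 0.5 0.5 80 -0.1"

```text
time_s: 21.08
ee_pos: [0.4906, -0.0005, 0.1513]
tool_rot: [2.296, 2.144, 0.0]
force: [0.2, 0.2, -3.8]
finger_gap: 0.0106
```

Run:
```python
import sys;sys.argv=['','w11']
exec(open('m.py').read())
s2,p,M,hd=st();print(p.round(4),hd)
Q=(W-p)@M
for n,a in (('b1',(-.15,.2,.02,.06,-.015,.015)),('b2',(-.15,.2,-.06,-.02,-.015,.015))):
    m=reg(Q,*a);P=Q[m];print(n,m.sum(),line(P),P.max(0).round(4))
m=reg(Q,.08,.13,-.06,.06,.06,.08);P=Q[m];print(m.sum(),np.percentile(P,[1,50,99],axis=0).round(4))
g('rim',.38,.62,-.16,.19,.04,.049)
go(.4896,-.003,.1126,86.0)
```

```text
[ 0.4908 -0.0005  0.1515] 86.09634941875484
b1 4450 (array([0.05  , 0.0334, 0.0017]), 179.92) [0.106  0.0398 0.0148]
b2 4562 (array([ 0.0493, -0.0346,  0.0015]), 0.01) [ 0.1059 -0.0303  0.0147]
1843 [[ 0.0879 -0.0443  0.0626]
 [ 0.1001 -0.0009  0.0732]
 [ 0.1066  0.0429  0.0771]]
rim 9246 (array([0.4916, 0.0209]), 287.5, 143.1, 85.91) zmed 0.0465 mean [0.4976 0.1151 0.0464]
t 21.12 pos [ 0.4908 -0.0005  0.1515] hd 86.1 q1,q6 [-0. 94.] gap 0.011 F [ 0.6  0.4 -3.3] tilt [ 9.e-04 -0.e+00 -1.e+00]
ROW -2.6 -1.1 38.9 0.10
```

View pics/w11.png

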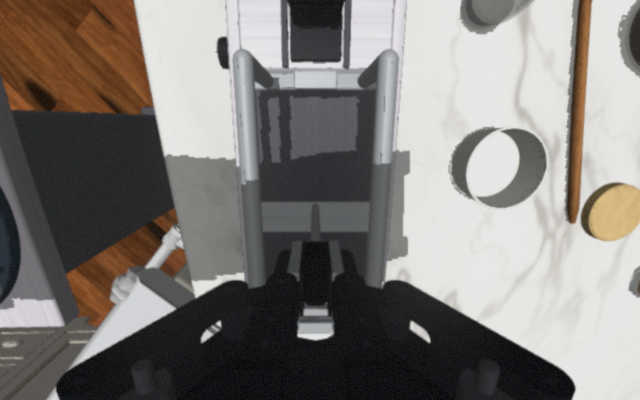

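Request:
send_rows:
  plan: "-2.5 -1 0 0.1; -2.5 -1 0 0.1; -2.5 -1 0 0.1; -2.5 -1 0 0.1"

```text
time_s: 21.62
ee_pos: [0.4893, -0.0029, 0.1509]
tool_rot: [2.298, 2.142, 0.0]
force: [-1.0, -0.1, -4.0]
finger_gap: 0.0106
```

```bash
cat > rp.py <<'E'
import sys;sys.argv=['',sys.argv[1]]
exec(open('m.py').read())
s2,p,M,hd=st();print(p.round(4),hd)
a=np.radians(86.0);ey=np.array([np.cos(a),np.sin(a)]);ex=np.array([ey[1],-ey[0]]);c=np.array([.4895,-.005])
q=np.dstack([(W[...,:2]-c)@np.stack([ex,ey],1),W[...,2:]])
zt=p[2]
for n,aa in (('b+',(.02,.06,-.01,.15,zt-.012,zt+.012)),('b-',(-.06,-.02,-.01,.15,zt-.012,zt+.012))):
    P=q[reg(q,*aa)];print(n,len(P),line(P),'z',np.median(P[:,2]).round(4),P.max(0).round(4))
P=q[reg(q,-.06,.06,.08,.13,zt-.078,zt-.062)];print('lug',len(P),np.percentile(P,[1,50,99],axis=0).round(4))
h,b=np.histogram(P[:,1],bins=np.arange(.08,.12,.001));print([(round(x*1000),int(k)) for x,k in zip(b,h) if k])
E
python3 rp.py w12
```

```text
[ 0.4893 -0.0029  0.1509] 85.99577114332284
b+ 4238 (array([0.0333, 0.0554, 0.1495]), 90.06) z 0.1499 [0.0393 0.1081 0.1533]
b- 4329 (array([-0.0348,  0.0546,  0.1497]), 90.02) z 0.15 [-0.0303  0.1082  0.1533]
lug 1827 [[-0.0446  0.087   0.0743]
 [-0.0009  0.1022  0.0778]
 [ 0.0429  0.1087  0.0868]]
[(80, 2), (81, 4), (82, 2), (83, 4), (84, 2), (85, 2), (86, 3), (87, 2), (88, 2), (91, 1), (92, 2), (93, 4), (94, 2), (95, 4), (96, 2), (97, 164), (98, 226), (99, 149), (100, 183), (101, 124), (102, 158), (103, 113), (104, 159), (105, 115), (106, 140), (107, 131), (108, 121), (109, 6)]
```

Request:
send_rows:
  plan: "1 0.7 8 0; 1 0.7 16 0; 1 0.7 24 0; 1 0.7 30 0; 1 0.7 30 0"

```text
time_s: 22.3
ee_pos: [0.4897, -0.002, 0.1203]
tool_rot: [-2.297, -2.142, 0.001]
force: [-0.2, -0.0, -3.6]
finger_gap: 0.011
```

Request:
send_rows:
  plan: "0 0 2 0; 0 0 4 0; 0 0 6 0; 0 0 7.5 0; 0 0 7.5 0"

```text
time_s: 22.92
ee_pos: [0.4899, -0.002, 0.1132]
tool_rot: [-2.298, -2.142, 0.0]
force: [-0.0, 0.3, -3.2]
finger_gap: 0.0108
```

Underside is at about 33 mm with no side contact, so it is in the pocket. Last bit down.

Request:
send_rows:
  plan: "0 0 0.7 0; 0 0 1.4 0; 0 0 2 0; 0 0 2 0"

```text
time_s: 23.42
ee_pos: [0.49, -0.002, 0.1126]
tool_rot: [2.297, 2.142, 0.001]
force: [-10.9, -1.1, 21.5]
finger_gap: 0.0104
```

```bash
python3 rp.py w13
```

```text
[ 0.49   -0.002   0.1126] 85.99269187307539
b+ 4267 (array([0.034 , 0.056 , 0.1113]), 90.04) z 0.1116 [0.0401 0.1091 0.1147]
b- 4364 (array([-0.0341,  0.0551,  0.1114]), 90.04) z 0.1117 [-0.0297  0.1088  0.1146]
lug 5966 [[-0.0594  0.0838  0.0362]
 [-0.0002  0.1158  0.0452]
 [ 0.0596  0.1296  0.0498]]
[(80, 12), (81, 22), (82, 12), (83, 19), (84, 16), (85, 15), (86, 16), (87, 17), (88, 15), (89, 15), (90, 16), (91, 12), (92, 18), (93, 15), (94, 15), (95, 12), (96, 18), (97, 15), (98, 178), (99, 247), (100, 161), (101, 205), (102, 129), (103, 185), (104, 122), (105, 166), (106, 139), (107, 149), (108, 152), (109, 124), (110, 16), (111, 16), (112, 12), (113, 313), (114, 201), (115, 220), (116, 229), (117, 243), (118, 249)]
```

View pics/w13.png

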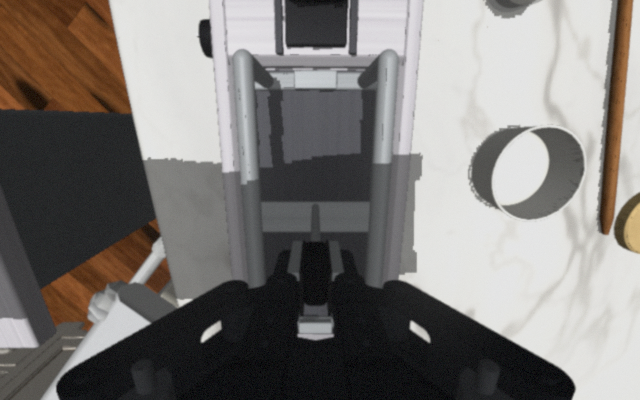

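Request:
send_rows:
  plan: "0 0 -2 0; 0 0 -2 0; 0 0 -2 0"

```text
time_s: 23.85
ee_pos: [0.49, -0.002, 0.1132]
tool_rot: [-2.298, -2.142, 0.0]
force: [0.1, 0.1, -3.7]
finger_gap: 0.0105
```

Request:
send_rows:
  plan: "0 0 0 0; 0 0 0 0; 0 0 0 0; 0 0 0 0"
  grip: 0.27

```text
time_s: 24.35
ee_pos: [0.4901, -0.002, 0.1134]
tool_rot: [2.298, 2.142, 0.0]
force: [-0.8, 0.1, 0.5]
finger_gap: 0.0231
```

Request:
send_rows:
  plan: "0 0 -20 0; 0 0 -40 0; 0 0 -80 0; 0 0 -110 0; 0 0 -110 0"

```text
time_s: 24.98
ee_pos: [0.4912, -0.002, 0.2254]
tool_rot: [2.296, 2.141, 0.004]
force: [0.7, -0.0, 0.1]
finger_gap: 0.0232
```

Run:
```python
import sys;sys.argv=['','w14']
exec(open('m.py').read())
a=np.radians(86.0);ey=np.array([np.cos(a),np.sin(a)]);ex=np.array([ey[1],-ey[0]]);c=np.array([.4895,-.005])
q=np.dstack([(W[...,:2]-c)@np.stack([ex,ey],1),W[...,2:]])
for n,aa in (('b+',(.02,.06,-.15,.15,.1,.12)),('b-',(-.06,-.02,-.15,.15,.1,.12))):
    P=q[reg(q,*aa)];print(n,len(P),line(P),'z',np.median(P[:,2]).round(4),P.min(0).round(4),P.max(0).round(4))
P=q[reg(q,-.03,.03,-.04,.04,.125,.15)];print('grip',rect(P),P.max(0).round(4))
P=q[reg(q,-.03,.03,.11,.18,.09,.105)];print('tab',rect(P),P.max(0).round(4))
go(.46,.10,.22,131)
```

```text
b+ 1714 (array([0.0344, 0.0394, 0.1114]), 90.45) z 0.1117 [ 0.0292 -0.0475  0.1004] [0.04   0.1089 0.1147]
b- 1774 (array([-0.0347,  0.0385,  0.1114]), 89.96) z 0.1117 [-0.0404 -0.0469  0.1016] [-0.03    0.1089  0.1143]
grip (array([-0.    ,  0.0011]), 27.4, 11.6, 89.94) [0.0058 0.0148 0.1382]
tab (array([-0.    ,  0.1536]), 35.6, 12.2, 0.07) [0.0177 0.1597 0.1009]
t 25.02 pos [ 0.4906 -0.002   0.2239] hd 85.99 q1,q6 [-0. 94.] gap 0.0232 F [-0.1 -0.5 -1.1] tilt [ 0.0017 -0.     -1.    ]
ROW 99.6 -37.6 3.9 -45.01
```

View pics/w14.png

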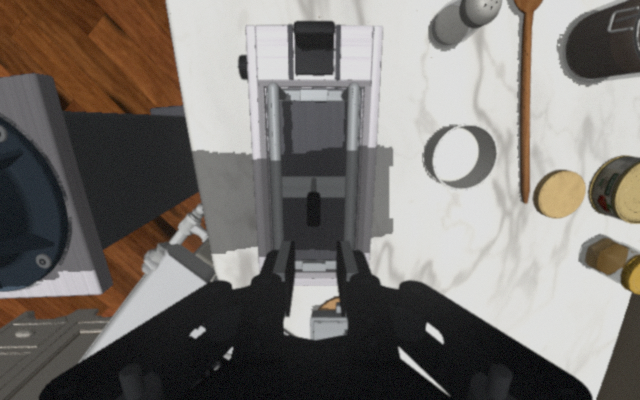

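Request:
send_rows:
  plan: "20 -8 1 -9; 40 -15 2 -18; 60 -23 3 -27; 80 -30 4 -36; 100 -38 4 -45"
  grip: 0.45

```text
time_s: 25.65
ee_pos: [0.4583, 0.101, 0.2181]
tool_rot: [-1.295, -2.861, 0.002]
force: [0.2, 0.2, 0.3]
finger_gap: 0.0386
```

Run:
```python
from h import *
go(.5002,.1482,.19,176.0)
```

```text
t 25.65 pos [0.4583 0.101  0.2181] hd 131.29 q1,q6 [12. 61.] gap 0.0386 F [0.2 0.2 0.3] tilt [-1.7e-03 -4.0e-04 -1.0e+00]
ROW 7.8 62.7 28.0 -44.71
```

Request:
send_rows:
  plan: "2 12 5 -9; 4 25 11 -18; 6 38 17 -27; 8 50 23 -36; 8 63 28 -44.7"

```text
time_s: 26.28
ee_pos: [0.501, 0.148, 0.1899]
tool_rot: [-0.11, -3.138, 0.001]
force: [1.0, -0.4, -0.0]
finger_gap: 0.0382
```

Run:
```python
from h import *
go(.5002,.1482,.12,176.0)
```

```text
t 26.27 pos [0.501  0.148  0.1899] hd 175.99 q1,q6 [16. 20.] gap 0.0382 F [ 1.  -0.4 -0. ] tilt [-1.8e-03 -5.0e-04 -1.0e+00]
ROW 0.7 0.2 69.9 -0.01
```

Request:
send_rows:
  plan: "0 0 25 0; 0 0 50 0; 0 0 80 0; 0 0 110 0; 0 0 124 0"

```text
time_s: 26.9
ee_pos: [0.4999, 0.1473, 0.0651]
tool_rot: [-0.118, -3.136, 0.002]
force: [-0.6, -0.2, -1.0]
finger_gap: 0.0385
```

Request:
send_rows:
  plan: "0 0 0 0; 0 0 0 0; 0 0 0 0; 0 0 0 0; 0 0 0 0"
  grip: 0

```text
time_s: 27.52
ee_pos: [0.5015, 0.1479, 0.0677]
tool_rot: [0.118, 3.139, 0.0]
force: [-2.8, 0.8, 2.2]
finger_gap: 0.0108
```

Request:
send_rows:
  plan: "0 -5 0 0; 0 -10 0 0; 0 -15 0 0; 0 -20 0 0; 0 -20 0 0"

```text
time_s: 28.15
ee_pos: [0.5, 0.1271, 0.0676]
tool_rot: [0.119, 3.139, -0.001]
force: [-4.4, -1.5, 6.0]
finger_gap: 0.0111
```

Request:
send_rows:
  plan: "0 -1 0 0; 0 -2 0 0; 0 -3 0 0; 0 -3 0 0"

```text
time_s: 28.65
ee_pos: [0.5, 0.1266, 0.0679]
tool_rot: [0.116, 3.139, 0.007]
force: [-4.4, 18.7, 3.7]
finger_gap: 0.0113
```

Request:
send_rows:
  plan: "0 1.5 0 0; 0 1.5 0 0; 0 1.5 0 0; 0 1.5 0 0"
  grip: 0.45

```text
time_s: 29.15
ee_pos: [0.4999, 0.1262, 0.0673]
tool_rot: [0.118, 3.139, -0.0]
force: [0.5, -0.5, -0.4]
finger_gap: 0.0383
```

Request:
send_rows:
  plan: "0 0 -40 0; 0 0 -80 0; 40 0 -120 0; 80 0 -160 0; 80 0 -180 0"

```text
time_s: 29.78
ee_pos: [0.4187, 0.1326, 0.2498]
tool_rot: [0.117, 3.137, 0.001]
force: [1.5, 0.1, -0.2]
finger_gap: 0.0385
```

Run:
```python
import sys;sys.argv=['','w15']
exec(open('m.py').read())
a=np.radians(86.0);ey=np.array([np.cos(a),np.sin(a)]);ex=np.array([ey[1],-ey[0]]);c=np.array([.4895,-.005])
q=np.dstack([(W[...,:2]-c)@np.stack([ex,ey],1),W[...,2:]])
for n,aa in (('b+',(.02,.06,-.15,.15,.1,.12)),('b-',(-.06,-.02,-.15,.15,.1,.12))):
    P=q[reg(q,*aa)];print(n,len(P),line(P),'z',np.median(P[:,2]).round(4),P.min(0).round(4),P.max(0).round(4))
P=q[reg(q,-.03,.03,.11,.18,.092,.105)];print('tab',rect(P),P.mean(0).round(4),P.max(0).round(4))
b=np.arange(.08,.16,.002)
P=q[reg(q,-.012,.012,.08,.16,.03,.06)]
print([(round(x*1000),round(float(np.median(P[(P[:,1]>=x)&(P[:,1]<x+.002),2]))*1000,1)) for x in b if ((P[:,1]>=x)&(P[:,1]<x+.002)).sum()>2])
for n,x0,x1 in(('s1',.455,.6),('s2',.34,.455)):
  g(n,x0,x1,.19,.3,.02,.06);g(n+'t',x0,x1,.19,.3,.044,.06,f=line);g(n+'t',x0,x1,.19,.3,.046,.06)
```

```text
b+ 816 (array([ 0.0323, -0.025 ,  0.1102]), 89.99) z 0.111 [ 0.0287 -0.1066  0.1003] [0.0394 0.1098 0.1138]
b- 1791 (array([-0.0368,  0.0058,  0.111 ]), 90.09) z 0.1114 [-0.0412 -0.1068  0.1001] [-0.0309  0.1097  0.1144]
tab (array([-0.001,  0.133]), 34.8, 13.1, 0.12) [-0.0019  0.1331  0.0976] [0.0164 0.1396 0.0998]
[(80, 31.8), (82, 32.3), (84, 32.6), (86, 31.8), (88, 32.9), (90, 32.0), (92, 32.8), (94, 32.6), (96, 32.9), (100, 44.0), (102, 53.6), (104, 53.8), (106, 53.7), (108, 53.5), (110, 53.9), (112, 53.7), (114, 53.8), (116, 53.7), (118, 53.7), (120, 53.8), (122, 54.0), (124, 53.5), (140, 54.3), (142, 53.2), (144, 46.3), (146, 46.3), (148, 46.2), (150, 46.3), (152, 46.3), (154, 45.9), (156, 46.2), (158, 46.4)]
s1 1511 (array([0.5174, 0.2421]), 89.9, 31.3, -2.88) zmed 0.048 mean [0.5156 0.2396 0.0443]
s1t 1069 (array([0.5162, 0.2429, 0.0488]), 178.67) zmed 0.0492 mean [0.5162 0.2429 0.0488]
s1t 951 (array([0.5175, 0.2442]), 89.5, 23.6, -0.5) zmed 0.0495 mean [0.5162 0.2436 0.0492]
s2 1955 (array([0.406 , 0.2484]), 88.3, 30.9, -6.55) zmed 0.0481 mean [0.4038 0.2454 0.0443]
s2t 1386 (array([0.4044, 0.2489, 0.0489]), 173.11) zmed 0.0493 mean [0.4044 0.2489 0.0489]
s2t 1243 (array([0.4063, 0.2497]), 88.1, 24.9, -5.95) zmed 0.0496 mean [0.4042 0.2495 0.0493]
```

View pics/w15.png

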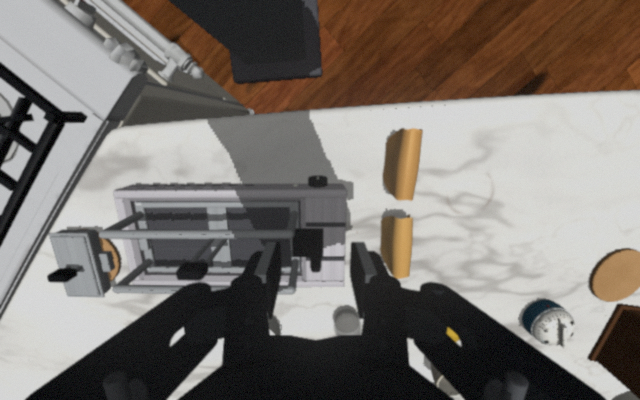

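Run:
```python
from h import *
go(.5166,.2437,.15,178.8)
```

```text
t 29.82 pos [0.4202 0.1327 0.2514] hd 175.73 q1,q6 [18. 22.] gap 0.0385 F [-0.9 -0.4  2.9] tilt [ 0.0047  0.0014 -1.    ]
ROW -87.4 117.7 102.0 -3.07
```

Request:
send_rows:
  plan: "-22 30 20 -1; -44 60 45 -2; -66 90 70 -3; -87 118 102 -3; -87 118 102 -3"
  grip: 0.65

```text
time_s: 30.45
ee_pos: [0.5152, 0.2441, 0.1418]
tool_rot: [-0.034, -3.137, 0.003]
force: [-0.3, -0.0, -0.3]
finger_gap: 0.0554
```

Run:
```python
import sys;sys.argv=['','w16']
exec(open('m.py').read())
for n,x0,x1 in(('s1',.458,.6),('s2',.34,.455)):
  g(n+'t',x0,x1,.19,.3,.046,.06,f=line);g(n+'t',x0,x1,.19,.3,.048,.06)
go(.5166,.2437,.016,178.8)
```

```text
s1t 2314 (array([0.5155, 0.2449, 0.0492]), 178.27) zmed 0.0495 mean [0.5155 0.2449 0.0492]
s1t 1834 (array([0.518 , 0.2447]), 88.9, 20.6, -3.03) zmed 0.0498 mean [0.5153 0.245  0.0498]
s2t 3348 (array([0.4048, 0.2507, 0.0494]), 173.81) zmed 0.0496 mean [0.4048 0.2507 0.0494]
s2t 2701 (array([0.4063, 0.2504]), 89.4, 22.9, -3.18) zmed 0.0499 mean [0.4048 0.2507 0.0499]
t 30.5 pos [0.5152 0.2435 0.1435] hd 178.73 q1,q6 [25. 27.] gap 0.0557 F [ 0.1 -0.9  0.6] tilt [-0.0027 -0.0014 -1.    ]
ROW -1.8 0.4 127.5 -0.07
```

View pics/w16.png

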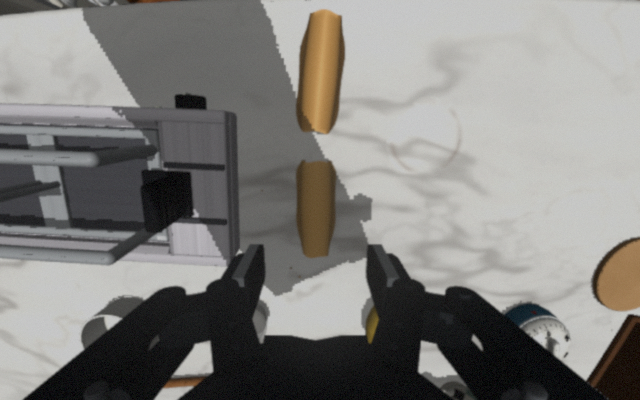

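Request:
send_rows:
  plan: "-2 1 40 0.3; -2 1 80 0.3; -2 1 105 0.3; -2 1 127 0.3; -2 1 127 0.3"

```text
time_s: 31.12
ee_pos: [0.5168, 0.2436, 0.018]
tool_rot: [-0.045, -3.14, 0.001]
force: [0.2, 0.1, 0.6]
finger_gap: 0.0556
```

Request:
send_rows:
  plan: "0 0 0 0; 0 0 0 0; 0 0 0 0; 0 0 0 0; 0 0 0 0"
  grip: 0

```text
time_s: 31.75
ee_pos: [0.5185, 0.2447, 0.0201]
tool_rot: [0.044, 3.139, 0.001]
force: [-2.1, -2.0, 8.9]
finger_gap: 0.0294
```

Request:
send_rows:
  plan: "0 0 -15 0; 0 0 -40 0; 0 0 -80 0; 0 0 -130 0; 0 0 -160 0"

```text
time_s: 32.38
ee_pos: [0.5183, 0.2448, 0.1825]
tool_rot: [0.044, 3.138, 0.003]
force: [1.3, 0.7, -0.7]
finger_gap: 0.0292
```

Run:
```python
import sys;sys.argv=['','w17']
exec(open('m.py').read())
s2,p,M,hd=st();print(p.round(4),hd)
Q=(W-p)@M
P=Q[reg(Q,-.06,.06,-.025,.025,-.045,.02)];print(len(P),rect(P),P.min(0).round(4),P.max(0).round(4))
go(.50,.23,.25,133)
```

```text
[0.5193 0.2452 0.1857] 178.392082419864
11329 (array([0.0039, 0.0005]), 85.3, 50.1, -4.31) [-0.0399 -0.025  -0.045 ] [0.0463 0.025  0.0199]
t 32.42 pos [0.5193 0.2452 0.1857] hd 178.39 q1,q6 [25. 27.] gap 0.0289 F [-0.5  0.8  2.8] tilt [ 0.0069  0.0032 -1.    ]
ROW 18.5 -15.5 -64.5 45.39
```

View pics/w17.png

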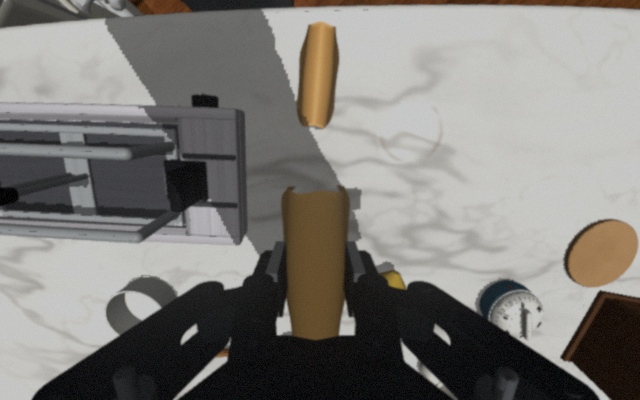

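Request:
send_rows:
  plan: "4 -3 -13 9; 8 -6 -26 18; 12 -9 -39 27; 16 -12 -52 36; 18 -15 -65 45.4"

```text
time_s: 33.05
ee_pos: [0.499, 0.2298, 0.2451]
tool_rot: [1.26, 2.877, 0.002]
force: [-0.6, 0.2, -0.3]
finger_gap: 0.0291
```

Run:
```python
from h import *
go(.5277,.0405,.24,86.0)
```

```text
t 33.05 pos [0.499  0.2298 0.2451] hd 132.7 q1,q6 [25. 72.] gap 0.0291 F [-0.6  0.2 -0.3] tilt [ 1.2e-03  6.0e-04 -1.0e+00]
ROW -158.6 -107.3 5.0 46.70
```

Request:
send_rows:
  plan: "-32 -21 1 9.3; -64 -43 2 18.6; -96 -64 3 28; -128 -86 4 37.4; -159 -107 5 46.7"

```text
time_s: 33.67
ee_pos: [0.5294, 0.0394, 0.2397]
tool_rot: [2.297, 2.141, 0.002]
force: [0.9, -0.7, 0.7]
finger_gap: 0.0289
```

Run:
```python
from h import *
go(.5277,.0405,.145,86.0)
```

```text
t 33.67 pos [0.5294 0.0394 0.2397] hd 85.98 q1,q6 [ 4. 98.] gap 0.0289 F [ 0.9 -0.7  0.7] tilt [ 1.5e-03  1.0e-04 -1.0e+00]
ROW 1.0 -2.0 94.7 -0.02
```

Request:
send_rows:
  plan: "1 -1.5 30 0; 1 -1.5 60 0; 1 -1.5 95 0; 1 -1.5 95 0; 1 -1.5 95 0"

```text
time_s: 34.3
ee_pos: [0.5286, 0.0419, 0.1453]
tool_rot: [2.291, 2.148, 0.002]
force: [-0.1, -0.2, -0.4]
finger_gap: 0.0288
```

Run:
```python
import sys;sys.argv=['','w18']
exec(open('m.py').read())
s2,p,M,hd=st();print(p.round(4),hd)
a=np.radians(86.0);ey=np.array([np.cos(a),np.sin(a)]);ex=np.array([ey[1],-ey[0]]);c=np.array([.4895,-.005])
q=np.dstack([(W[...,:2]-c)@np.stack([ex,ey],1),W[...,2:]])
im=im.astype(int);yel=(im[...,0]-im[...,2]>35)
P=q[reg(q,-.0,.07,-.03,.12,.13,.2)&yel];print('shell',len(P),rect(P),P.max(0).round(4),P.min(0).round(4))
P=q[reg(q,-.0,.07,-.03,.12,.165,.2)&yel];print('fold',len(P),line(P))
for n,aa in (('b+',(.02,.06,.085,.15,.1,.12)),('b-',(-.06,-.02,-.15,.15,.1,.12))):
    P=q[reg(q,*aa)&~yel];print(n,len(P),line(P),P.max(0).round(4))
go(.5277,.0405,.145,86.0)
```

```text
[0.5289 0.0419 0.1453] 86.30011882301233
shell 8148 (array([0.0352, 0.0548]), 79.6, 37.1, -87.7) [0.053  0.0947 0.1773] [0.0159 0.0144 0.1306]
fold 7846 (array([0.0354, 0.0596, 0.1737]), 90.18)
b+ 521 (array([0.0384, 0.0961, 0.1112]), 89.76) [0.0434 0.1068 0.1144]
b- 2289 (array([-0.031 ,  0.0575,  0.1112]), 88.97) [-0.0264  0.1073  0.1142]
t 34.35 pos [0.5289 0.0419 0.1453] hd 86.3 q1,q6 [ 5. 98.] gap 0.0291 F [ 0.2  0.5 -0.2] tilt [ 2.4e-03  2.0e-04 -1.0e+00]
ROW -1.5 -1.1 0.3 0.30
```

View pics/w18.png

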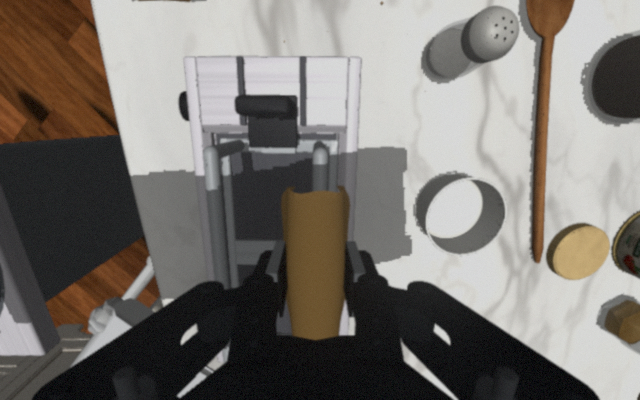

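Request:
send_rows:
  plan: "0 0 0 0.3; 0 0 0 0.3; 0 0 0 0.3; 0 0 0 0.3"

```text
time_s: 34.85
ee_pos: [0.528, 0.0418, 0.1434]
tool_rot: [-2.298, -2.143, -0.0]
force: [0.3, 0.7, 0.1]
finger_gap: 0.0295
```

```bash
cat > chk.py <<'E'
import sys;sys.argv=['',sys.argv[1]]
exec(open('m.py').read())
s2,p,M,hd=st();print(p.round(4),hd)
a=np.radians(86.0);ey=np.array([np.cos(a),np.sin(a)]);ex=np.array([ey[1],-ey[0]]);c=np.array([.4895,-.005])
q=np.dstack([(W[...,:2]-c)@np.stack([ex,ey],1),W[...,2:]])
im=im.astype(int);yel=(im[...,0]-im[...,2]>35)
for n,aa in (('b+',(.02,.06,-.02,.15,.1,.12)),('b-',(-.06,-.02,-.02,.15,.1,.12))):
    P=q[reg(q,*aa)&~yel];print(n,len(P),line(P),P.max(0).round(4))
P=q[reg(q,-.1,.1,.03,.16,.041,.050)]
print('rim x extent',np.percentile(P[:,0],[.3,1,99,99.7]).round(4), 'y', np.percentile(P[:,1],[99,99.7]).round(4))
P=q[reg(q,-.05,.05,.11,.18,.092,.105)];print('tab',rect(P))
b=np.arange(-.08,.08,.002);P=q[reg(q,-.08,.08,.07,.095,.02,.06)]
print([(round(x*1000),round(float(np.median(P[(P[:,0]>=x)&(P[:,0]<x+.002),2]))*1000)) for x in b if ((P[:,0]>=x)&(P[:,0]<x+.002)).sum()>2])
E
python3 chk.py w19; sed -i '1,2d' chk.py; (echo "from h import *"; echo "n='w14'"; echo "f=np.load(n+'.npz');W=f['W'];im=f['im']"; cat chk.py) | sed '/s2,p/d;/exec/d' > /tmp/o.py; cp /tmp/o.py o.py; python3 o.py
```

```text
[0.5279 0.0418 0.1433] 85.99509613075548
b+ 664 (array([0.0382, 0.0932, 0.1112]), 89.05) [0.0431 0.1069 0.115 ]
b- 2204 (array([-0.0309,  0.0626,  0.1111]), 89.42) [-0.0265  0.1072  0.1142]
rim x extent [-0.0701 -0.0695  0.0705  0.0711] y [0.1596 0.1599]
tab (array([0.0004, 0.1321]), 36.2, 12.9, -0.44)
[(-72, 45), (-70, 46), (-68, 47), (-66, 47), (-64, 47), (-62, 47), (-54, 32), (-52, 33), (-50, 38), (-48, 38), (-46, 39), (-44, 38), (-42, 35), (-40, 33), (-38, 33), (-36, 32), (-34, 33), (-32, 33), (-30, 33), (-28, 33), (-26, 33), (-24, 33), (-22, 33), (-20, 33), (-18, 33), (-16, 33), (-14, 33), (-12, 33), (-10, 33), (-8, 33), (-6, 33), (-4, 33), (-2, 33), (0, 33), (2, 33), (4, 33), (6, 33), (8, 33), (10, 32), (12, 33), (14, 33), (16, 33), (18, 32), (20, 33), (22, 32), (24, 33), (26, 33), (28, 33), (30, 32), (32, 33), (46, 37), (48, 38), (50, 39), (52, 39), (54, 38), (56, 43), (58, 45), (60, 46), (62, 47), (64, 46), (66, 47), (68, 46), (70, 45)]
b+ 1524 (array([0.0343, 0.048 , 0.1114]), 90.45) [0.04   0.1089 0.1147]
b- 1552 (array([-0.0347,  0.0485,  0.1114]), 90.09) [-0.03    0.1089  0.1143]
rim x extent [-0.0706 -0.07    0.07    0.0707] y [0.1593 0.1597]
tab (array([-0.    ,  0.1536]), 35.6, 12.2, 0.07)
[(-72, 45), (-70, 47), (-68, 46), (-66, 47), (-64, 47), (-62, 46), (-60, 46), (-58, 44), (-56, 38), (-54, 33), (-52, 38), (-40, 33), (-38, 33), (-36, 33), (-34, 33), (-32, 33), (-30, 33), (-28, 33), (-26, 33), (-24, 33), (-22, 33), (-20, 33), (-18, 33), (-16, 33), (-14, 33), (-12, 32), (-10, 33), (-8, 33), (-6, 33), (-4, 33), (-2, 33), (0, 33), (2, 33), (4, 33), (6, 33), (8, 33), (10, 33), (12, 33), (14, 33), (16, 33), (18, 33), (20, 33), (22, 33), (24, 33), (26, 33), (28, 33), (30, 33), (32, 33), (34, 33), (36, 32), (38, 32), (48, 38), (50, 37), (52, 33), (54, 40), (56, 44), (58, 46), (60, 46), (62, 47), (64, 46), (66, 46), (68, 47), (70, 46)]
```

Request:
send_rows:
  plan: "0 3 0 0; 0 3 14 0; 0 3 28 0; 0 3 42 0; 0 3 50 0"

```text
time_s: 35.52
ee_pos: [0.5304, 0.0416, 0.092]
tool_rot: [-2.297, -2.142, 0.002]
force: [-0.2, 0.1, -0.5]
finger_gap: 0.0289
```

Request:
send_rows:
  plan: "0 0 1 0; 0 0 2 0; 0 0 4 0; 0 0 5 0; 0 0 5 0"

```text
time_s: 36.15
ee_pos: [0.531, 0.0416, 0.0884]
tool_rot: [2.298, 2.142, 0.0]
force: [-0.6, -0.7, -0.1]
finger_gap: 0.0292
```

Request:
send_rows:
  plan: "0 0 1 0; 0 0 2 0; 0 0 2 0; 0 0 2 0"

```text
time_s: 36.65
ee_pos: [0.531, 0.0416, 0.0864]
tool_rot: [2.298, 2.142, 0.0]
force: [-0.9, -0.4, 3.7]
finger_gap: 0.0292
```

Run:
```python
from h import *
s,im,d=cam('wrist');save(im,'w20')
s,im,d=cam('side');cv2.imwrite('pics/s20.png',cv2.resize(im[130:280,280:420,::-1],(560,600),interpolation=cv2.INTER_CUBIC))
```

```text
(no output)
```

View pics/w20.png

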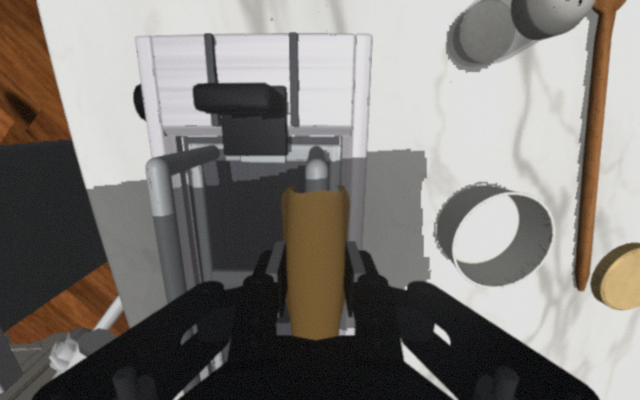

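View pics/s20.png

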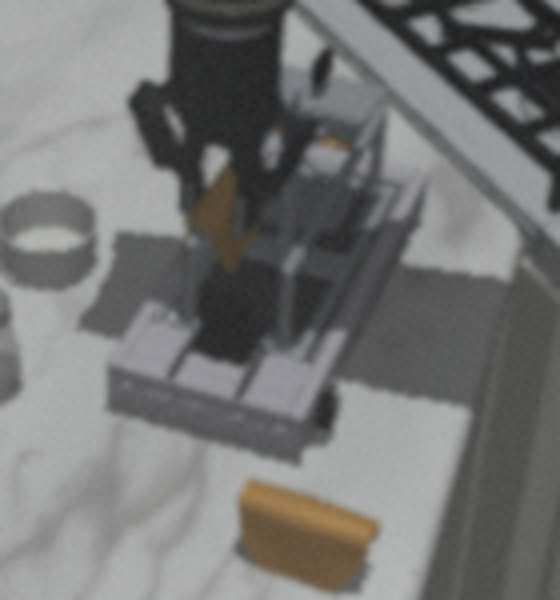

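Request:
send_rows:
  plan: "0 0 0 0; 0 0 0 0; 0 0 0 0; 0 0 0 0; 0 0 0 0"
  grip: 0.52

```text
time_s: 37.38
ee_pos: [0.5309, 0.0416, 0.0863]
tool_rot: [-2.298, -2.142, 0.0]
force: [0.1, -0.2, 1.0]
finger_gap: 0.0446
```

Request:
send_rows:
  plan: "0 0 -20 0; 0 0 -40 0; 0 0 -80 0; 0 0 -120 0; 0 0 -120 0"

```text
time_s: 38.0
ee_pos: [0.5325, 0.0417, 0.2091]
tool_rot: [2.295, 2.14, 0.006]
force: [-0.2, -0.7, -1.2]
finger_gap: 0.0445
```

```bash
(echo "import sys;sys.argv=['',sys.argv[1]]";echo "exec(open('m.py').read())"; cat chk.py; cat <<'E'
P=q[reg(q,-.07,.07,-.12,.12,.07,.2)&yel];print('shell',len(P),rect(P),P.max(0).round(4),P.min(0).round(4))
P=q[reg(q,-.07,.07,-.12,.12,.11,.2)&yel];print('fold',len(P),line(P),P.max(0).round(4),P.min(0).round(4))
E
)>chk2.py; python3 chk2.py w21
```

```text
[0.5317 0.0417 0.2072] 85.99466312146922
b+ 532 (array([0.0401, 0.0438, 0.1101]), 89.18) [0.0528 0.107  0.1159]
b- 1416 (array([-0.0313,  0.0536,  0.1113]), 89.04) [-0.0265  0.1071  0.1143]
rim x extent [-0.0704 -0.0697  0.0707  0.0712] y [0.1596 0.1598]
tab (array([0.0004, 0.1323]), 36.3, 13.5, -0.16)
[(-72, 46), (-70, 47), (-68, 47), (-66, 46), (-64, 47), (-62, 46), (-60, 45), (-58, 44), (-46, 38), (-44, 38), (-42, 35), (-40, 33), (-38, 33), (-36, 33), (-34, 32), (-32, 33), (-30, 33), (-28, 33), (-26, 33), (-24, 32), (-22, 32), (-20, 33), (-18, 33), (-16, 33), (-14, 33), (-12, 32), (-10, 33), (-8, 33), (-6, 33), (-4, 33), (-2, 33), (0, 33), (2, 32), (4, 33), (6, 33), (8, 33), (10, 32), (12, 33), (14, 33), (16, 33), (18, 33), (20, 33), (22, 32), (24, 33), (26, 33), (28, 32), (30, 33), (44, 32), (46, 35), (48, 38), (50, 38), (52, 38), (54, 37), (56, 42), (58, 45), (60, 46), (62, 46), (64, 47), (66, 46), (68, 47), (70, 46)]
shell 2835 (array([0.0365, 0.0496]), 88.8, 35.9, -88.57) [0.055  0.094  0.1185] [0.019  0.0051 0.0741]
fold 2563 (array([0.0379, 0.0523, 0.1148]), 89.27) [0.0512 0.094  0.1185] [0.025  0.0051 0.11  ]
```

View pics/w21.png

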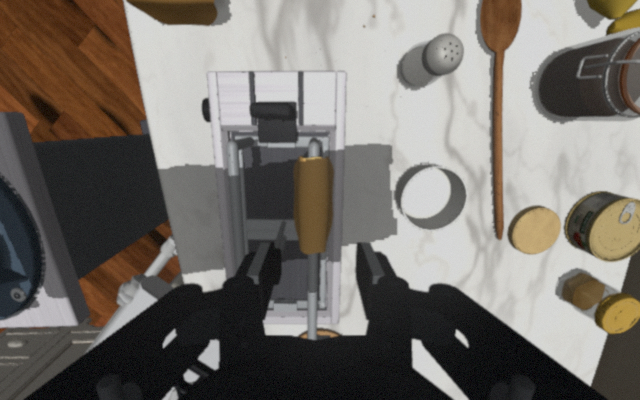

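Run:
```python
from h import *
go(.46,.15,.22,131)
```

```text
t 38.05 pos [0.5317 0.0417 0.2072] hd 85.99 q1,q6 [ 4. 98.] gap 0.0442 F [ 0.4 -0.1 -0.2] tilt [ 2.2e-03  2.0e-04 -1.0e+00]
ROW 103.1 -79.0 -12.9 -45.01
```

Request:
send_rows:
  plan: "20 -16 -13 -9; 40 -32 -13 -18; 60 -48 -13 -27; 80 -64 -13 -36; 103 -79 -13 -45"
  grip: 0.65

```text
time_s: 38.67
ee_pos: [0.4583, 0.1502, 0.2181]
tool_rot: [-1.295, -2.861, 0.002]
force: [1.1, 0.5, 0.2]
finger_gap: 0.0552
```

Run:
```python
from h import *
go(.4055,.2503,.15,173.8)
```

```text
t 38.67 pos [0.4583 0.1502 0.2181] hd 131.28 q1,q6 [18. 67.] gap 0.0552 F [1.1 0.5 0.2] tilt [-1.7e-03 -6.0e-04 -1.0e+00]
ROW 110.0 26.5 68.1 -42.52
```

Request:
send_rows:
  plan: "22 5 14 -9; 44 10 28 -18; 66 16 42 -27; 88 21 56 -36; 110 27 68 -42.5"

```text
time_s: 39.3
ee_pos: [0.4064, 0.2508, 0.1496]
tool_rot: [-0.171, -3.135, 0.002]
force: [-0.2, 1.6, 0.1]
finger_gap: 0.0552
```

Request:
send_rows:
  plan: "0 0 0 0; 0 0 0 0"

```text
time_s: 39.55
ee_pos: [0.4075, 0.2501, 0.151]
tool_rot: [-0.181, -3.136, 0.001]
force: [0.2, -0.1, 0.5]
finger_gap: 0.0556
```

Run:
```python
import sys;sys.argv=['','w22']
exec(open('m.py').read())
g('s2t',.34,.46,.19,.3,.046,.06,f=line);g('s2t',.34,.46,.19,.3,.048,.06);g('s2',.34,.46,.19,.3,.02,.06)
go(.4055,.2503,.017,173.8)
```

```text
s2t 2192 (array([0.4041, 0.2512, 0.0493]), 173.36) zmed 0.0495 mean [0.4041 0.2512 0.0493]
s2t 1771 (array([0.4061, 0.251 ]), 89.1, 21.0, -5.93) zmed 0.0498 mean [0.404  0.2511 0.0498]
s2 2963 (array([0.4063, 0.251 ]), 89.4, 33.3, -7.12) zmed 0.0488 mean [0.4036 0.2512 0.0462]
t 39.6 pos [0.4077 0.2501 0.1513] hd 173.38 q1,q6 [32. 38.] gap 0.0555 F [0.2 0.5 0.4] tilt [-1.e-04 -3.e-04 -1.e+00]
ROW 2.2 -0.0 134.3 -0.42
```

View pics/w22.png

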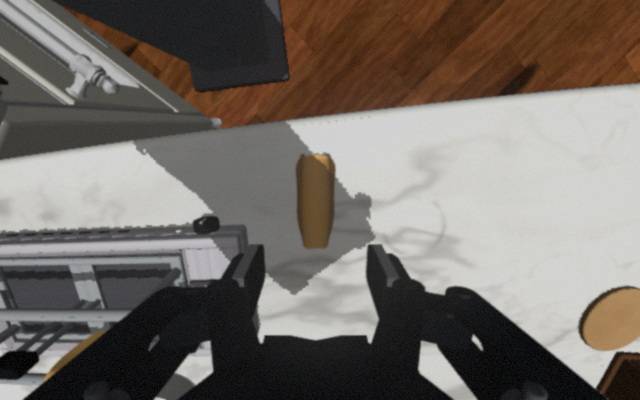

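Request:
send_rows:
  plan: "1.5 0.8 40 0; 1.5 0.8 80 0; 1.5 0.8 115 0; 1.5 0.8 133 0; 1.5 0.8 133 0"

```text
time_s: 40.22
ee_pos: [0.4058, 0.2506, 0.0176]
tool_rot: [-0.181, -3.135, 0.002]
force: [-0.1, -0.4, 0.1]
finger_gap: 0.0555
```

Request:
send_rows:
  plan: "0 0 0 0; 0 0 0 0; 0 0 0 0; 0 0 0 0; 0 0 0 0"
  grip: 0

```text
time_s: 40.85
ee_pos: [0.4071, 0.2519, 0.0197]
tool_rot: [0.179, 3.135, 0.002]
force: [-1.2, -2.4, 7.9]
finger_gap: 0.0293
```

Request:
send_rows:
  plan: "0 0 -15 0; 0 0 -40 0; 0 0 -90 0; 0 0 -150 0; 0 0 -200 0"

```text
time_s: 41.48
ee_pos: [0.4062, 0.2516, 0.2223]
tool_rot: [0.178, 3.134, 0.003]
force: [0.7, 0.9, -0.4]
finger_gap: 0.0293
```

Run:
```python
from h import *
a=np.radians(86.0);ey=np.array([np.cos(a),np.sin(a)]);ex=np.array([ey[1],-ey[0]]);c=np.array([.4895,-.005])
print('target',c-.0318*ex-.048*ey, 'alt', c-.0315*ex+.048*ey)
go(.42,.10,.25,128)
```

```text
target [ 0.45442915 -0.05066482] alt [0.46142504 0.0450804 ]
t 41.48 pos [0.4062 0.2516 0.2223] hd 173.49 q1,q6 [32. 38.] gap 0.0293 F [ 0.7  0.9 -0.4] tilt [ 0.0023  0.0015 -1.    ]
ROW -31.0 -149.0 -27.9 45.49
```

Request:
send_rows:
  plan: "-6 -30 -6 9; -12 -60 -12 18; -18 -90 -18 27; -24 -120 -24 36; -31 -149 -28 45.5"

```text
time_s: 42.1
ee_pos: [0.4201, 0.099, 0.2482]
tool_rot: [1.384, 2.818, 0.002]
force: [-0.1, -0.2, 0.3]
finger_gap: 0.0292
```

Run:
```python
from h import *
go(.453,-.0478,.24,85.3)
```

```text
t 42.1 pos [0.4201 0.099  0.2482] hd 127.68 q1,q6 [13. 66.] gap 0.0292 F [-0.1 -0.2  0.3] tilt [ 1.9e-03  5.0e-04 -1.0e+00]
ROW -136.3 -63.7 8.2 42.38
```

Request:
send_rows:
  plan: "-27 -13 2 9; -54 -26 4 18; -81 -39 6 27; -108 -52 8 36; -136 -64 8 42.4"

```text
time_s: 42.72
ee_pos: [0.4533, -0.0475, 0.2398]
tool_rot: [2.309, 2.128, 0.002]
force: [0.5, 0.1, -1.2]
finger_gap: 0.0294
```

Run:
```python
from h import *
go(.453,-.0478,.147,85.3)
```

```text
t 42.73 pos [ 0.4533 -0.0475  0.2398] hd 85.33 q1,q6 [-6. 89.] gap 0.0294 F [ 0.5  0.1 -1.2] tilt [ 1.4e-03 -1.0e-04 -1.0e+00]
ROW -0.3 -0.4 92.8 0.03
```

Request:
send_rows:
  plan: "0 0 30 0; 0 0 60 0; 0 0 93 0; 0 0 93 0; 0 0 93 0"

```text
time_s: 43.35
ee_pos: [0.454, -0.0466, 0.1472]
tool_rot: [2.304, 2.133, 0.002]
force: [-0.6, -0.3, 0.0]
finger_gap: 0.0294
```

Request:
send_rows:
  plan: "0 0 0 0; 0 0 0 0; 0 0 0 0"

```text
time_s: 43.72
ee_pos: [0.4536, -0.0466, 0.1457]
tool_rot: [2.305, 2.134, 0.0]
force: [-0.9, -0.1, 0.2]
finger_gap: 0.0292
```

```bash
cat > c3.py <<'E'
import sys;sys.argv=['',sys.argv[1]]
exec(open('m.py').read())
s2,p,M,hd=st();print(p.round(4),hd)
a=np.radians(86.0);ey=np.array([np.cos(a),np.sin(a)]);ex=np.array([ey[1],-ey[0]]);c=np.array([.4895,-.005])
q=np.dstack([(W[...,:2]-c)@np.stack([ex,ey],1),W[...,2:]])
print('tcp pf',(p[:2]-c)@np.stack([ex,ey],1))
im=im.astype(int);yel=(im[...,0]-im[...,2]>35)
yel=cv2.dilate(yel.astype(np.uint8),np.ones((5,5)))>0
P=q[reg(q,-.06,-.01,.005,.15,.105,.118)&~yel];print('b-',len(P),line(P),P.min(0).round(4),P.max(0).round(4))
for y in np.arange(0,.11,.02):
    PP=P[(P[:,1]>=y)&(P[:,1]<y+.02)]
    if len(PP)>20: print(round(y+.01,3),PP[:,0].min().round(4),PP[:,0].max().round(4))
P=q[reg(q,-.06,-.0,-.1,.03,.17,.2)&yel];print('fold',len(P),line(P),P.min(0).round(4),P.max(0).round(4))
E
python3 c3.py w23
```

```text
[ 0.4535 -0.0466  0.1456] 85.59649077338618
tcp pf [-0.03304633 -0.04398448]
b- 2679 (array([-0.0323,  0.0518,  0.1115]), 89.41) [-0.0375  0.005   0.1065] [-0.0268  0.0946  0.1148]
0.01 -0.0375 -0.0279
0.03 -0.0374 -0.0273
0.05 -0.0371 -0.0274
0.07 -0.0368 -0.0268
0.09 -0.0366 -0.0274
fold 7568 (array([-0.0331, -0.0339,  0.1748]), 89.53) [-0.0479 -0.0761  0.17  ] [-0.0183  0.0015  0.1785]
```

View pics/w23.png

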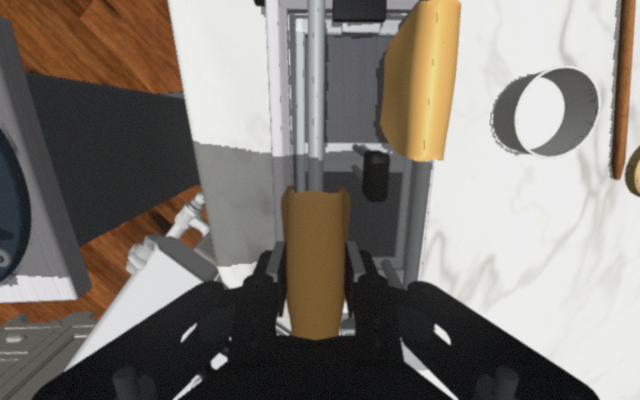

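Request:
send_rows:
  plan: "0 0 14 0; 0 0 28 0; 0 0 42 0; 0 0 53 0; 0 0 53 0"

```text
time_s: 44.4
ee_pos: [0.4527, -0.0465, 0.0914]
tool_rot: [-2.304, -2.134, 0.002]
force: [-0.5, -0.0, -0.4]
finger_gap: 0.0293
```

Request:
send_rows:
  plan: "0 0 2 0; 0 0 4 0; 0 0 6 0; 0 0 6.5 0; 0 0 6.5 0"

```text
time_s: 45.02
ee_pos: [0.4534, -0.0466, 0.0859]
tool_rot: [2.305, 2.134, 0.0]
force: [-0.3, 0.3, -0.3]
finger_gap: 0.0293
```

Request:
send_rows:
  plan: "0 0 1 0; 0 0 1.5 0; 0 0 1.5 0"

```text
time_s: 45.4
ee_pos: [0.4537, -0.0466, 0.0856]
tool_rot: [2.305, 2.134, 0.001]
force: [-9.0, 1.3, 26.7]
finger_gap: 0.0294
```

Request:
send_rows:
  plan: "0 0 0 0; 0 0 0 0; 0 0 0 0; 0 0 0 0; 0 0 0 0"
  grip: 0.52

```text
time_s: 46.02
ee_pos: [0.4533, -0.0466, 0.0843]
tool_rot: [-2.305, -2.134, 0.0]
force: [0.3, 0.3, -0.7]
finger_gap: 0.0441
```

Request:
send_rows:
  plan: "0 0 -20 0; 0 0 -40 0; 0 0 -80 0; 0 0 -140 0; 0 0 -180 0"

```text
time_s: 46.65
ee_pos: [0.4536, -0.0466, 0.2669]
tool_rot: [2.304, 2.133, 0.002]
force: [0.4, 0.3, -0.8]
finger_gap: 0.0446
```

Run:
```python
from h import *
go(.40,.12,.28,86)
```

```text
t 46.65 pos [ 0.4536 -0.0466  0.2669] hd 85.59 q1,q6 [-6. 89.] gap 0.0446 F [ 0.4  0.3 -0.8] tilt [ 1.9e-03 -2.0e-04 -1.0e+00]
ROW 162.0 -66.2 -13.3 -0.41
```

Request:
send_rows:
  plan: "-20 20 -20 0; -40 38 -30 0; -50 42 -30 0; -50 42 -30 0"

```text
time_s: 47.15
ee_pos: [0.491, -0.0998, 0.2936]
tool_rot: [-2.305, -2.133, 0.001]
force: [-0.5, -0.1, 0.5]
finger_gap: 0.0443
```

```bash
python3 chk2.py w24
python3 - <<'E'
from h import *
W=np.load('w24.npz')['W'];im=np.load('w24.npz')['im'].astype(int)
a=np.radians(86.0);ey=np.array([np.cos(a),np.sin(a)]);ex=np.array([ey[1],-ey[0]]);c=np.array([.4895,-.005])
q=np.dstack([(W[...,:2]-c)@np.stack([ex,ey],1),W[...,2:]]);yel=(im[...,0]-im[...,2]>35)
for n,x0,x1 in(('s+',.0,.07),('s-',-.07,0)):
    P=q[reg(q,x0,x1,-.12,.12,.07,.2)&yel];print(n,len(P),rect(P),P.max(0).round(4),P.min(0).round(4))
    P=q[reg(q,x0,x1,-.12,.12,.113,.2)&yel];print('fold',len(P),line(P),P.max(0).round(4))
E
```

```text
[ 0.4908 -0.0994  0.2937] 85.56796153248388
b+ 251 (array([0.0365, 0.0065, 0.1111]), 91.48) [0.0487 0.0989 0.1141]
b- 955 (array([-0.0321,  0.051 ,  0.1114]), 89.79) [-0.0201  0.1009  0.1149]
rim x extent [-0.0711 -0.0706  0.0705  0.0711] y [0.1223 0.1228]
tab (array([0., 0.]), 0.0, 0.0, 0.0)
[(-72, 45), (-70, 47), (-68, 47), (-66, 47), (-64, 46), (-62, 46), (-60, 45), (-58, 43), (-56, 34), (-54, 32), (-52, 33), (-50, 38), (-48, 39), (-36, 33), (-34, 32), (-32, 33), (-30, 33), (-28, 33), (-26, 33), (-24, 33), (-22, 33), (-20, 33), (-18, 33), (-16, 33), (-14, 33), (-12, 33), (-10, 33), (-8, 33), (-6, 33), (-4, 32), (-2, 33), (0, 33), (2, 33), (4, 33), (6, 33), (8, 33), (10, 33), (12, 33), (14, 33), (16, 33), (18, 32), (60, 47), (62, 47), (64, 47), (66, 46), (68, 46), (70, 45)]
shell 4736 (array([0.0018, 0.0033]), 198.6, 70.4, 52.64) [0.0557 0.0996 0.1188] [-0.0518 -0.0872  0.07  ]
fold 3812 (array([0.0062, 0.0103, 0.1148]), 57.66) [0.0503 0.0963 0.1188] [-0.0459 -0.0872  0.11  ]
s+ 2756 (array([0.0368, 0.0523]), 94.7, 38.1, 89.69) [0.0557 0.0996 0.1188] [0.0176 0.005  0.07  ]
fold 1741 (array([0.0371, 0.0517, 0.1155]), 89.42) [0.0486 0.0937 0.1188]
s- 1980 (array([-0.033 , -0.0429]), 89.0, 38.4, 88.82) [-0.0133  0.0017  0.1186] [-0.0518 -0.0872  0.0718]
fold 1390 (array([-0.0329, -0.0417,  0.1155]), 89.85) [-0.0213  0.0016  0.1186]
```

View pics/w24.png

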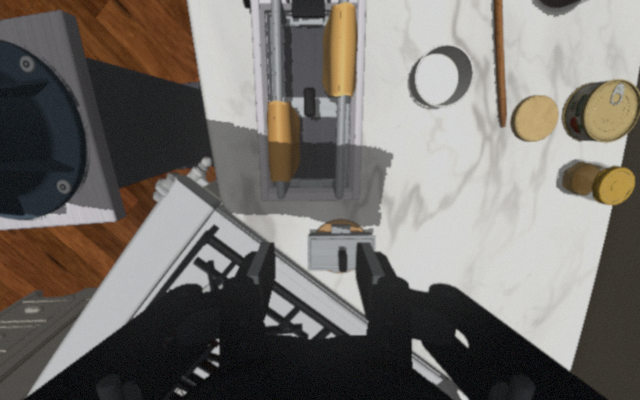

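Request:
send_rows:
  plan: "-20 -40 -10 0; -40 -80 -10 0; -60 -120 -10 0; -60 -150 -10 0; -60 -150 -10 0"

```text
time_s: 47.82
ee_pos: [0.3355, -0.1473, 0.3045]
tool_rot: [2.305, 2.133, 0.001]
force: [0.3, -0.1, 0.9]
finger_gap: 0.0443
```

Run:
```python
from h import *
s,im,d=cam('side');cv2.imwrite('pics/s25.png',cv2.resize(im[120:300,220:430,::-1],(700,600),interpolation=cv2.INTER_CUBIC))
Ws=cloud('side',s,d)
s,im,d=cam('top');save(im,'t25');W=cloud('top',s,d)
W0=cloud('top',s,np.load('top0.npz')['d'])
for n,a in(('lemon',(.6,.71,.28,.37,.015,.08)),('salt',(.6,.69,.13,.2,.03,.12)),('dish',(.6,.73,-.04,.08,.02,.06)),('pan',(.45,.6,-.29,-.17,.028,.045)),('pangrip',(.48,.56,-.29,-.17,.055,.09)),('tab',(.44,.56,.10,.16,.08,.11))):
    for w in(W0,W):
        P=w[reg(w,*a)]; print(n,len(P),P.mean(0).round(4) if len(P) else '')
```

```text
lemon 317 [0.6545 0.3208 0.0437]
lemon 318 [0.6547 0.3209 0.0435]
salt 157 [0.6499 0.1637 0.0693]
salt 157 [0.6493 0.1635 0.0696]
dish 101 [0.6781 0.0149 0.0341]
dish 104 [0.6772 0.0151 0.0339]
pan 0 
pan 560 [ 0.5188 -0.2289  0.0342]
pangrip 0 
pangrip 38 [ 0.5191 -0.2284  0.0662]
tab 51 [0.4976 0.1279 0.0962]
tab 49 [0.4953 0.1247 0.0968]
```

View pics/s25.png

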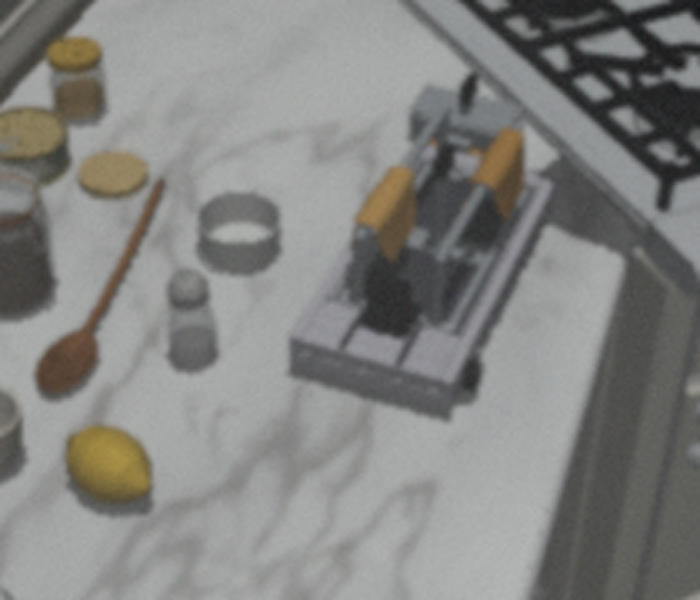

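View pics/t25.png

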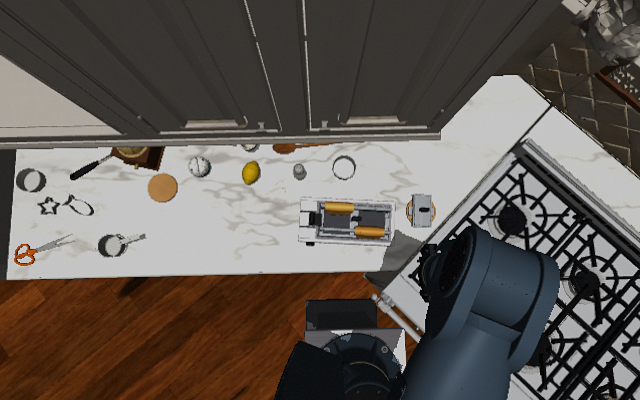

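```bash
python3 -c "
from h import *
print(job.job_done())"
```

```text
the job is handed in; nothing more can be done
None
```

The job is done and handed in at about 48 s of the 210 s, with no verdict reported. I slid the clip open, stood the butter pan on the coaster, seated the rack in the pocket, slid the clip shut and hung both shells. Only two shells were there.

**What the last checks showed**
- **Clip:** pushed to its stop both ways. Shut, its lip begins at 101 mm in the pocket's y, which is the expected 12 mm overlap.
- **Pan:** its centre is about 1 mm from the coaster's in the wrist view and about 2 mm in the top view. It stands flat.
- **Rack:** seated, bar tops at 111 to 112 mm against 112 expected, and its end is under the clip.
- **Shells:** one on each bar, folds up at about 118 mm, at opposite ends so neither touches the other.
- **Dish, salt shaker and lemon:** within about 1 mm of where they started.

**Where the checks disagreed**
- **Rack shift:** after the clip was shut, the rack measured 2 to 3.5 mm off centre across the pocket and up to 1° skewed. That is about the 3 mm of play it has. I don't know whether it was knocked or moved by the clip. I hung the shells on the bars where I measured them and did not recentre the rack.
- **Clip travel:** the tab measured 20.5 to 21.4 mm between stops rather than 22 mm. In the top view it now stands about 3 mm further shut than at the start, so the clip may have started slightly open.

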